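Feed a blank through the guard of a bench press with a push stick

TASK

Pick up the wooden push stick and use it to feed the loose aluminium blank lying on the press's infeed bed in under the clear finger guard, pushing gently against the sprung stop only until the catch drops behind the blank and locks it in the nest. Never force it (keep under 16 N on the blank), and keep the gripper itself off the blank and the press. Then draw the stick out and lay it back on the table on its sole; leave everything else where it stands.

Things in the scene. Friction and masses are not known exactly. Their poses are not given: they have to be found in the camera images.
- press: Grey bench press, fixed. Origin on the table under the middle of the guard's mouth; x = feed direction (into the press), z up. Bed: flat, top at z = 24 mm, 150 mm wide, x = -145..198 mm. Behind the guard stand pillars, ram and crosshead (x = 85..129, up to z = 212 mm) and on the right a hand lever (x = 165, y = -88, up to z = 305 mm).
- mouth (a point): Middle of the guard's mouth, on the bed (press x = 0, z = 24 mm). The mouth is 18 mm high above the bed; the clear guard covers x = -5..78 mm, 119 mm wide, its top 69 mm above the bed. Under it the nest: spring catch and, beyond it, a sprung stop, clamped together. In mid setting a locked blank has its rear end at press x = 67 mm (centre 107).
- catch (a joint): Angle (rad) of the spring catch under the guard: two steel fingers 8 mm wide, 15 to 23 mm left and right of the middle line (30 mm free between them), tips towards the stop. 0 = down (also when the nest is empty); about 0.10 while the blank passes under the tips (costs 1 to 3 N); back to 0 when its rear end has passed and they drop behind it.
- blank: Loose plain aluminium plate, 80 x 50 x 8 mm, about 0.09 kg, lying on the infeed bed in front of the guard. Origin in the middle of its underside; x along its 80 mm length (roughly the feed direction), z up.
- push_stick: Wooden push stick, 0.16 kg, standing on its sole. Origin on the sole under the grip's middle; x towards the tip, z up. Grip: x = -35..35, 20 mm thick (y), up to z = 55 mm, on a foot 36 mm wide, 10 mm high, x = -53..47 mm. In front a tongue 18 mm wide, 14 mm high. Heel (face that pushes the blank's end) at x = 155, z = 0..10 mm; above it a lip, z = 10..14 mm, to x = 167 mm.
- oil_bottle: Bystander: small brown bottle with black cap, 28 mm wide, 62 mm tall, standing near the push stick and the press. Origin under its middle.
- caliper: Bystander: steel vernier caliper, 200 x 52 x 10 mm, lying on the table left of the infeed. Origin under its middle.
- spirit_bottle: Bystander: small dark bottle with white cap, 32 mm wide, 75 mm tall, standing left of the press. Origin under its middle.
- infeed (a point): On the bed, middle line, press x = -55 mm, where the flared guides begin. Two steel guides, 11 mm high, 92 mm apart here, narrow to a channel 53 mm wide at x = -5 mm and on inward. NOT measured: the nest's setting, up to 12 mm nearer or farther than mid; it must be felt.
- channel (a point): On the bed, middle line, press x = -5 mm, where the straight channel begins. The nest's rubber-faced stop is met about 1 mm before the locked position, yields 3 N per mm and is solid after 12 mm. The catch drops when the blank has pressed it in about 3 mm (8 to 10 N, plus 1 to 3 N of friction); on release the spring pushes the blank back about 2 mm onto the catch.

How it is judged:
By the outcome, as a careful person would: the job done as asked, in the order asked, and still so for the second after the job is handed in, with the robot touching nothing.
It also fails if it takes over 67 s, if anything falls off the work surface, if the arm or the gripper's body presses on something with over 40 N, if the wrist force passes 120 N, or if a joint passes its speed limit or range.

ROBOT

A 6-joint arm with a two-finger parallel gripper is mounted at the origin on a cart in front of the work surface, level with it; the furniture and walls round the work are solid. World frame = base frame: x ahead of the robot, y to its left, z up, the work surface at z = 0. Lengths are in m, angles in rad, forces in N, time in s.
With the tool pointing down it reaches from about 0.25 to 0.775 m from the base axis. Payload 4 kg.
Tool frame: the origin (TCP) lies midway between the tips of the shut fingers; the grasp point (between the pads) lies 19 mm behind it; y points along the fingers, x is the direction in which the jaws open and shut, and the axes are right-handed (so a half turn about y gives the same grasp; the last joint's range is limited). The gripper opens to 94 mm and grips with 3 to 60 N. Pads are 16 mm wide; open, the fingers measure 119 mm over their backs; the gripper's body (75 mm by 177 mm) begins 78 mm behind the grasp point.
Start: joints at [-1.411, 0.087, 1.371, -0, 1.684, -0.103], TCP at [0.143, -0.531, 0.206] pointing down, gripper open.
Joint ranges: [-3.1, 3.1], [-0.76, 2.03], [0.27, 2.55], [-1.08, 4.22], [0.17, 2.65], [-2.57, 2.57]. Speed limits (rad/s): [2.79, 2.79, 3.14, 3.14, 3.14, 3.14].

INTERFACE

Orientations are given as [roll, pitch, yaw] about the fixed x, y, z axes, in that order (R = Rz(yaw) Ry(pitch) Rx(roll)).
In Python, from bench import robot, snapshot, camera_info, ticket gives the robot as it stands.
- The arm moves only by the shell command python3 -m creep 'ROWS'. ROWS is JSON, a list of rows, each an object with "slide": the shift along the tool's x, y, z in mm, a list of three; "roll": the turn about the tool's y in degrees; "grip": the closure, from 0 (fully open) to 1 (shut). In form: [{"slide": [x, y, z], "roll": roll, "grip": grip}, ...]. A call has 1 to 20 rows; each row is the pose to reach, as a shift and turn from the pose commanded when the call began, along the tool's axes at that moment; what a row does not reach only later rows make up. A row lasts 1/12 s, in which the tool goes at most 41.7 mm and 7.16 degrees, less where a joint would pass 70% of its speed; a pose out of reach is approached as far as the arm can. A call with a gripper value outside its range is refused whole. The fingers move at their own pace and stop on an object; the grip force is fixed at half the most. Time passes only in rows, so rows that repeat a pose let the fingers close. It gives the time, the measured TCP pose, the force and the opening at its end, in the units of the state.
- robot.get_obs(): the state, without advancing time (a new reading comes with each control period).
- snapshot(name): name is "side" or "top"; returns the picture (420x560x3 uint8, red, green, blue); there is no depth.
- camera_info(name): a dict with "fx", "fy", "cx", "cy" (pixels), "dist" ([k1, k2, p1, p2, k3] as OpenCV has them; the pictures are not rectified), "cam_to_world" (4x4, takes a point from camera to world coordinates). Camera axes: x right, y down, z forward; pixel columns grow to the right and rows downward; lengths in m; the calibration is good to about 2 mm. A picture is of the moment at which its call begins. camera_info takes no time and is no camera call.
- ticket.close_job(): hands the job in, once; it reports no verdict.
The state is a dict: "time": time; "joint_positions": joint angles; "qvel": joint speeds; "joint_torque": joint torques, N m; "tool_pos": TCP position; "ee_rot": TCP orientation; "wrist_force": force on the tool from outside, world axes, zero at the start; "wrist_torque": the same for the moment, N m; "width": finger opening in m.
Only numpy, scipy, OpenCV 4.12 (cv2) and the standard library are available. Lean on these libraries where they do the work, as an engineer would, in place of code of your own. Each camera call takes 0.05 s, during which the arm holds its last target.

## Working session

There is one attempt and no reset: what is moved stays moved. The work goes in short steps, Python scripts to look and compute and a shell command to move; the robot and the scene stay as the last step left them, time stands still between calls to the robot, and variables do not carry over. Pictures are saved under pics/ and viewed, and the job is handed in when it is done.

```bash
ls; mkdir -p pics; python3 - <<'E'
from bench import robot, snapshot, camera_info
import cv2
for n in ["side","top"]:
    im=snapshot(n); cv2.imwrite(f"pics/{n}0.png",im[:,:,::-1])
    c=camera_info(n); print(n,c)
print(robot.get_obs())
E
```

```text
pics
side {'fx': 383.4317507043766, 'fy': 383.4317507043766, 'cx': 274.7308080382133, 'cy': 205.3955682001251, 'dist': array([0.03787993, 0.        , 0.        , 0.        , 0.        ]), 'cam_to_world': array([[-0.95360552, -0.20538116,  0.22012519,  0.4157682 ],
       [-0.30103613,  0.64148402, -0.70560294,  0.75380487],
       [ 0.00371076, -0.73913249, -0.67354985,  0.63187354],
       [ 0.        ,  0.        ,  0.        ,  1.        ]])}
top {'fx': 379.0796251356636, 'fy': 379.0796251356636, 'cx': 278.20596616575057, 'cy': 207.23641379447685, 'dist': array([0.01413237, 0.        , 0.        , 0.        , 0.        ]), 'cam_to_world': array([[ 4.67542459e-04, -9.94771877e-01,  1.02120981e-01,
         4.79315508e-01],
       [-9.99389831e-01, -4.03137772e-03, -3.46945747e-02,
         1.73694614e-01],
       [ 3.49248754e-02, -1.02042449e-01, -9.94166783e-01,
         9.72342644e-01],
       [ 0.00000000e+00,  0.00000000e+00,  0.00000000e+00,
         1.00000000e+00]])}
{'time': 0.1, 'joint_positions': array([-1.41113851e+00,  8.78527531e-02,  1.37209089e+00, -4.85492124e-06,
        1.68359872e+00, -1.03089215e-01]), 'qvel': array([-0.00100306,  0.00020879, -0.00373848,  0.00015185,  0.00056332,
        0.00149955]), 'joint_torque': array([ 1.61194301e-03, -3.41253769e+01, -3.03301048e+01,  7.20354309e-02,
        3.04555893e-02, -9.57305633e-05]), 'tool_pos': array([ 0.14277458, -0.53063422,  0.20444292]), 'ee_rot': array([-1.57060049,  0.00193986, -1.30804965]), 'wrist_force': array([-0.12340752,  0.44687061,  0.08358051]), 'wrist_torque': array([ 0.00169044, -0.00663997,  0.03336975]), 'width': 0.09373052538136212}
```

View pics/side0.png

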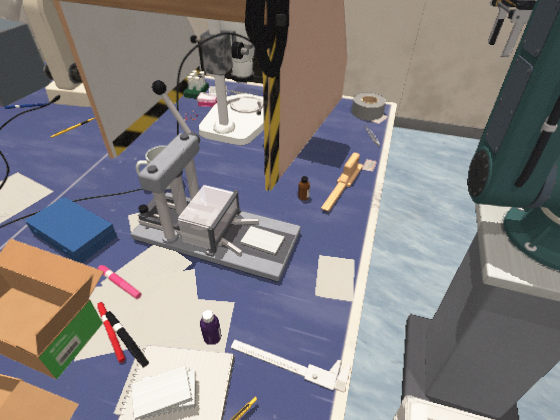

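View pics/top0.png

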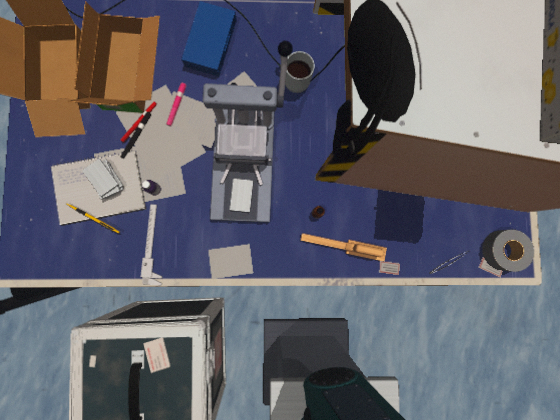

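```bash
cat > h.py <<'E'
import numpy as np, cv2
from bench import robot, snapshot, camera_info
def K(c): return np.array([[c['fx'],0,c['cx']],[0,c['fy'],c['cy']],[0,0,1.]])
def ray(n,u,v):
    c=camera_info(n); p=cv2.undistortPoints(np.array([[[u,v]]],float),K(c),c['dist'])[0,0]
    T=c['cam_to_world']; d=T[:3,:3]@np.array([p[0],p[1],1]); return T[:3,3],d/np.linalg.norm(d)
def onz(n,u,v,z):
    o,d=ray(n,u,v); return o+d*(z-o[2])/d[2]
def proj(n,P):
    c=camera_info(n); M=np.linalg.inv(c['cam_to_world'])
    return cv2.projectPoints(np.array(P,float).reshape(-1,3),cv2.Rodrigues(M[:3,:3])[0],M[:3,3],K(c),c['dist'])[0].reshape(-1,2)
def tri(a,b):
    o1,d1=ray('side',*a);o2,d2=ray('top',*b)
    s=np.linalg.lstsq(np.c_[d1,-d2],o2-o1,rcond=None)[0]
    p,q=o1+d1*s[0],o2+d2*s[1]; return (p+q)/2,np.linalg.norm(p-q)
def shot(n,f,box=None,s=1):
    im=snapshot(n)[:,:,::-1]; cv2.imwrite(f'pics/raw_{f}.png',im); crop(im,f,box,s)
def crop(im,f,box,s):
    if box: x0,y0,x1,y1=box; im=im[y0:y1,x0:x1]
    cv2.imwrite(f'pics/{f}.png',cv2.resize(im,None,fx=s,fy=s,interpolation=cv2.INTER_CUBIC))
E
python3 - <<'E'
from h import *
crop(cv2.imread('pics/top0.png'),'t1',(190,70,400,280),2.85)
crop(cv2.imread('pics/side0.png'),'s1',(120,120,400,300),2.85)
E
```

```text
(no output)
```

View pics/t1.png

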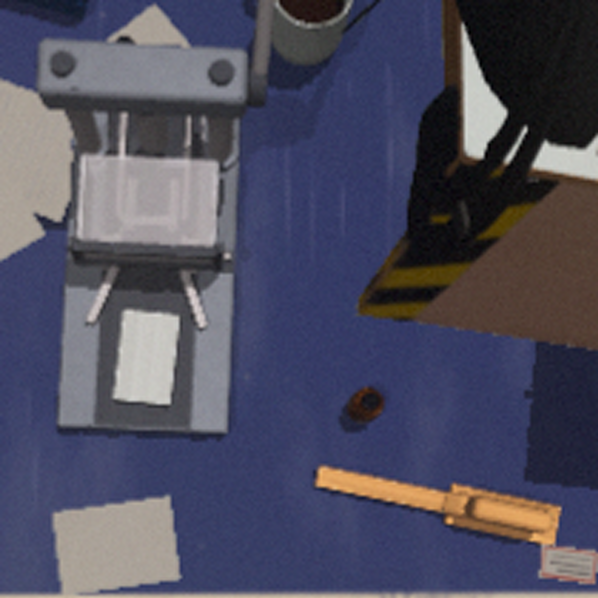

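View pics/s1.png

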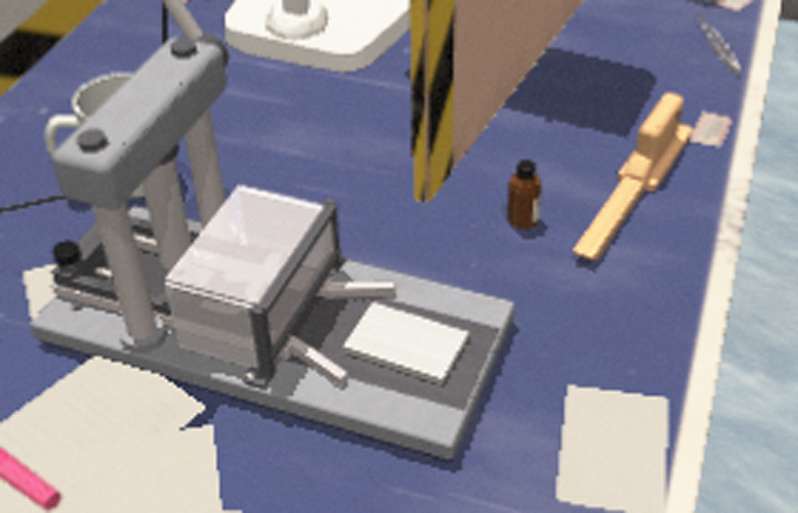

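```bash
python3 - <<'E'
from h import *
t=cv2.imread('pics/top0.png'); s=cv2.imread('pics/side0.png')
hs=cv2.cvtColor(t,cv2.COLOR_BGR2HSV); hs2=cv2.cvtColor(s,cv2.COLOR_BGR2HSV)
def big(m,box):
    z=np.zeros_like(m); x0,y0,x1,y1=box; z[y0:y1,x0:x1]=m[y0:y1,x0:x1]
    c=max(cv2.findContours(z,cv2.RETR_EXTERNAL,cv2.CHAIN_APPROX_NONE)[0],key=cv2.contourArea); return c
def world(n,c,z):
    p=c.reshape(-1,2); return np.array([onz(n,u,v,z) for u,v in p])
def rect(n,c,z):
    w=world(n,c,z)[:,:2]*1000; r=cv2.minAreaRect(w.astype(np.float32)); return r
mb=cv2.inRange(hs,(0,0,200),(180,60,255)); c=big(mb,(225,172,262,215)); print('blank top',rect('top',c,.032), cv2.contourArea(c))
mb=cv2.inRange(hs2,(0,0,200),(180,60,255)); c=big(mb,(236,222,290,258)); print('blank side',rect('side',c,.032))
mo=cv2.inRange(hs,(8,90,110),(25,255,255)); c=big(mo,(295,225,390,265)); r=rect('top',c,.012); print('stick top',r, cv2.boxPoints(r))
mo=cv2.inRange(hs2,(8,90,110),(25,255,255)); c2=big(mo,(315,140,370,220)); r=rect('side',c2,.012); print('stick side',r)
w=world('top',c,.014); print('tip pts',w[w[:,1]>w[:,1].max()-.004])
print('bed corners', [onz('top',u,v,.024) for u,v in [(211,220.2),(270,221.6)]])
print('bed side', [onz('side',120+u/2.85,120+v/2.85,.024) for u,v in [(514,303),(455,455)]])
print('panel', tri((120+425/2.85,120+200/2.85),(190+360/2.85,70+315/2.85)))
print('bottle',onz('top',190+372/2.85,70+396/2.85,.062), onz('side',120+525/2.85,120+166/2.85,.062))
E
```

```text
blank top ((607.2100219726562, 229.14508056640625), (31.133970260620117, 75.01542663574219), 84.71915435791016) 193.5
blank side ((606.107666015625, 232.7896728515625), (48.83261489868164, 79.3331298828125), 84.11715698242188)
stick top ((481.6475524902344, -24.17266845703125), (219.10308837890625, 34.99903869628906), 78.16471099853516) [[ 442.05115  -127.806145]
 [ 476.30615  -134.9844  ]
 [ 521.24396    79.46081 ]
 [ 486.98895    86.63907 ]]
stick side ((476.69281005859375, -44.85054016113281), (259.04449462890625, 44.152687072753906), 79.63362121582031)
tip pts [[0.50993748 0.07998672 0.014     ]
 [0.50740959 0.08253782 0.014     ]
 [0.5048874  0.08255249 0.014     ]
 [0.50236662 0.08256715 0.014     ]
 [0.49984724 0.08258183 0.014     ]
 [0.49732926 0.0825965  0.014     ]
 [0.49481268 0.08261118 0.014     ]
 [0.49481566 0.08007893 0.014     ]]
bed corners [array([0.54358899, 0.30809412, 0.024     ]), array([0.54048113, 0.16114799, 0.024     ])]
bed side [array([0.53947174, 0.1654346 , 0.024     ]), array([0.54099624, 0.31794155, 0.024     ])]
panel (array([ 6.51545836e-01,  4.06424109e-02, -3.65233991e-04]), np.float64(0.0037582399692091765))
bottle [0.56907367 0.03929761 0.062     ] [0.56386942 0.04334063 0.062     ]
```

```bash
python3 - <<'E'
from h import *
t=cv2.imread('pics/top0.png'); s=cv2.imread('pics/side0.png')
crop(t,'t2',(200,140,285,230),6.6)
crop(t,'t3',(292,225,398,270),7.5)
hs=cv2.cvtColor(t,cv2.COLOR_BGR2HSV)
for v in (200,215): print(v,[tuple(hs[v,u]) for u in range(206,276,1)][:12])
S=hs[:,:,1].astype(float)
def cross(arr,th): # subpixel first crossing below th
    for i in range(1,len(arr)):
        if arr[i]<th<=arr[i-1]: return i-1+(arr[i-1]-th)/(arr[i-1]-arr[i])
L=[];R=[]
for v in range(168,219,2):
    a=cross(S[v,200:225],90); b=cross(S[v,285:255:-1],90)
    if a: L.append(onz('top',200+a,v,.024))
    if b: R.append(onz('top',285-b,v,.024))
F=[]
for u in range(215,267,2):
    a=cross(S[235:205:-1,u],90)
    if a: F.append(onz('top',u,235-a,.024))
for n,P in (('L',L),('R',R),('F',F)):
    P=np.array(P)[:,:2].astype(np.float32); l=cv2.fitLine(P,cv2.DIST_HUBER,0,.001,.001).ravel(); print(n,len(P),l,np.degrees(np.arctan2(l[1],l[0])))
E
```

```text
200 [(np.uint8(118), np.uint8(110), np.uint8(102)), (np.uint8(117), np.uint8(109), np.uint8(103)), (np.uint8(117), np.uint8(104), np.uint8(103)), (np.uint8(117), np.uint8(112), np.uint8(98)), (np.uint8(120), np.uint8(90), np.uint8(94)), (np.uint8(117), np.uint8(23), np.uint8(111)), (np.uint8(120), np.uint8(15), np.uint8(140)), (np.uint8(105), np.uint8(18), np.uint8(141)), (np.uint8(109), np.uint8(20), np.uint8(142)), (np.uint8(123), np.uint8(20), np.uint8(142)), (np.uint8(110), np.uint8(21), np.uint8(145)), (np.uint8(117), np.uint8(18), np.uint8(143))]
215 [(np.uint8(117), np.uint8(101), np.uint8(104)), (np.uint8(117), np.uint8(111), np.uint8(101)), (np.uint8(116), np.uint8(113), np.uint8(108)), (np.uint8(114), np.uint8(98), np.uint8(94)), (np.uint8(114), np.uint8(41), np.uint8(99)), (np.uint8(114), np.uint8(18), np.uint8(142)), (np.uint8(116), np.uint8(14), np.uint8(143)), (np.uint8(117), np.uint8(18), np.uint8(139)), (np.uint8(115), np.uint8(20), np.uint8(141)), (np.uint8(108), np.uint8(22), np.uint8(141)), (np.uint8(117), np.uint8(20), np.uint8(141)), (np.uint8(120), np.uint8(16), np.uint8(144))]
L 26 [ 0.9994659  -0.03268029  0.6121001   0.31124637] -1.8727759
R 26 [ 0.9985295  -0.05421107  0.6267447   0.15677738] -3.107589
F 26 [0.02747257 0.9996226  0.54068077 0.2365025 ] 88.425735
```

View pics/t2.png

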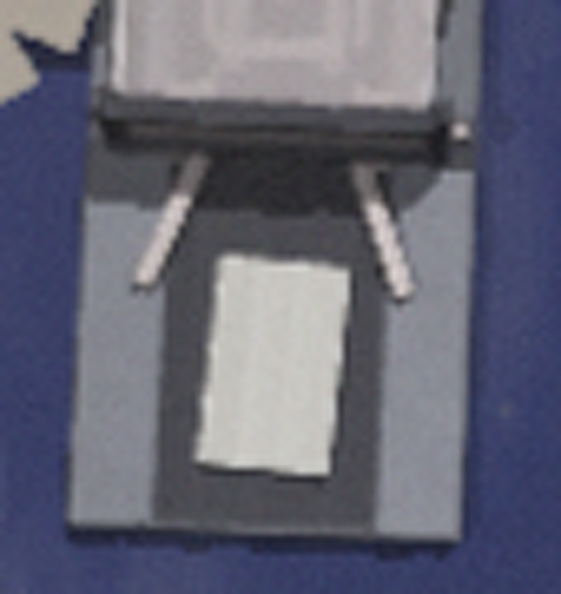

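View pics/t3.png

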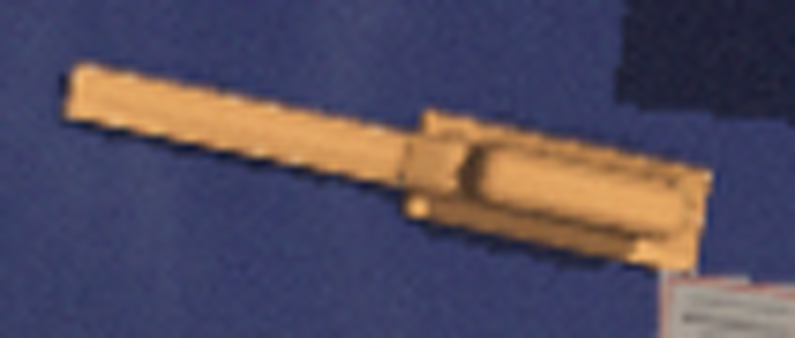

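```bash
python3 - <<'E'
from h import *
f=lambda u,v,z=.024:onz('top',200+u/6.6-.42,140+v/6.6-.42,z)[:2]
a=[f(153,525),f(377,525)];b=[f(167,215),f(388,215)]
print('strip',a,b); A=sum(a)/2;B=sum(b)/2;print(A,B,np.degrees(np.arctan2(*(B-A)[::-1])))
print('frontcorners',f(70,524),f(460,536),(f(70,524)+f(460,536))/2)
print('guide ends',f(145,285,.035),f(402,297,.035),'mouth bar',f(105,143,.042),f(445,152,.042))
print('guard top', [f(u,v,.093) for u,v in [(110,95),(435,108)]])
bl=[f(u,v,.032) for u,v in [(217,255),(350,268),(330,475),(196,463)]];print('blank',bl,np.mean(bl,0))
f=lambda u,v,z:onz('top',292+u/7.5-.43,225+v/7.5-.43,z)
print('stick tip',f(76,64,.014),f(67,120,.014),'tongue root',f(405,130,.014),f(398,186,.014))
print('foot corners',f(428,110,.01),f(713,170,.01),f(695,270,.01),f(408,215,.01))
print('grip ends', f(480,170,.055), f(690,207,.055))
g=lambda u,v,z:onz('side',120+u/2.85-.3,120+v/2.85-.3,z)
print('side tip',g(574,248,.014),g(597,262,.014))
print('bottle base',g(523,222,0)); print('panelproj',proj('side',[[.65,.04,0],[.65,-.3,0],[.65,.04,.3]]),proj('top',[[.65,.04,0],[.65,-.3,0],[.65,.04,.3]]))
E
```

```text
strip [array([0.54635266, 0.27898813]), array([0.54659437, 0.19444828])] [array([0.66529336, 0.27546357]), array([0.665936  , 0.19096901])]
[0.54647351 0.2367182 ] [0.66561468 0.23321629] -1.683609371347028
frontcorners [0.54664349 0.31016604] [0.54250268 0.16296439] [0.54457309 0.23656522]
guide ends [0.63628164 0.28215378] [0.63231784 0.18529711] mouth bar [0.68907047 0.29714147] [0.6867238  0.16925246]
guard top [array([0.69499094, 0.28889314]), array([0.69134443, 0.17312823])]
blank [array([0.64847619, 0.25550963]), array([0.64382503, 0.2051234 ]), array([0.56484239, 0.21206501]), array([0.56919083, 0.26237326])] [0.60658361 0.23376783]
stick tip [0.51220035 0.08072566 0.014     ] [0.49337744 0.08387687 0.014     ] tongue root [ 0.49015802 -0.03056289  0.014     ] [ 0.47136026 -0.02784529  0.014     ]
foot corners [ 0.49697535 -0.03939454  0.01      ] [ 0.47682407 -0.13640778  0.01      ] [ 0.44317079 -0.12925497  0.01      ] [ 0.46158604 -0.0319114   0.01      ]
grip ends [ 0.47685781 -0.04596586  0.055     ] [ 0.46503707 -0.11405167  0.055     ]
side tip [0.51101335 0.07728348 0.014     ] [0.48927101 0.08825358 0.014     ]
bottle base [0.56311293 0.04248258 0.        ]
panelproj [[270.49739345 190.16283014]
 [303.53298703 124.49749669]
 [269.927066    76.48924302]] [[316.45183014 180.38024707]
 [445.19748494 181.14920912]
 [338.75208036 151.94534073]]
```

```bash
python3 -m creep '[{"slide":[-350,100,433],"roll":-63.6,"grip":0},{"slide":[-350,100,433],"roll":-63.6,"grip":0},{"slide":[-350,100,433],"roll":-63.6,"grip":0},{"slide":[-350,100,433],"roll":-63.6,"grip":0},{"slide":[-350,100,433],"roll":-63.6,"grip":0},{"slide":[-350,100,433],"roll":-63.6,"grip":0},{"slide":[-350,100,433],"roll":-63.6,"grip":0},{"slide":[-350,100,433],"roll":-63.6,"grip":0},{"slide":[-350,100,433],"roll":-63.6,"grip":0},{"slide":[-350,100,433],"roll":-63.6,"grip":0},{"slide":[-350,100,433],"roll":-63.6,"grip":0},{"slide":[-350,100,433],"roll":-63.6,"grip":0},{"slide":[-350,100,433],"roll":-63.6,"grip":0},{"slide":[-350,100,433],"roll":-63.6,"grip":0},{"slide":[-350,100,433],"roll":-63.6,"grip":0},{"slide":[-350,100,433],"roll":-63.6,"grip":0},{"slide":[-350,100,433],"roll":-63.6,"grip":0},{"slide":[-350,100,433],"roll":-63.6,"grip":0}]'
python3 - <<'E'
from h import *
print(robot.get_obs())
shot('top','t4',(250,150,420,290),4)
shot('side','s4',(250,60,450,260),3)
E
```

```text
time: 1.6
tool_pos: [0.4696, -0.0817, 0.1056]
ee_rot: [-1.571, -0.0, -0.2]
wrist_force: [-1.1, -0.4, -0.3]
width: 0.0938
{'time': 1.6, 'joint_positions': array([-2.90922641e-01, -3.45290426e-02,  1.69504798e+00, -5.43066612e-04,
        1.48094734e+00, -9.12792553e-02]), 'qvel': array([-1.02634469e-02, -6.87758756e-03,  9.95177112e-05,  3.42767011e-03,
       -2.00097793e-03,  2.44099950e-03]), 'joint_torque': array([ 4.18951297e-01, -2.73806834e+01, -2.90201712e+01,  9.49215400e-02,
        2.46150477e-02, -3.50530405e-03]), 'tool_pos': array([ 0.46960238, -0.08172264,  0.10561926]), 'ee_rot': array([-1.57134648e+00, -7.65343520e-05, -1.99594671e-01]), 'wrist_force': array([-1.09373739, -0.35158633, -0.2795604 ]), 'wrist_torque': array([-0.01603223, -0.0353041 , -0.03068547]), 'width': 0.093809179148304}
```

View pics/t4.png

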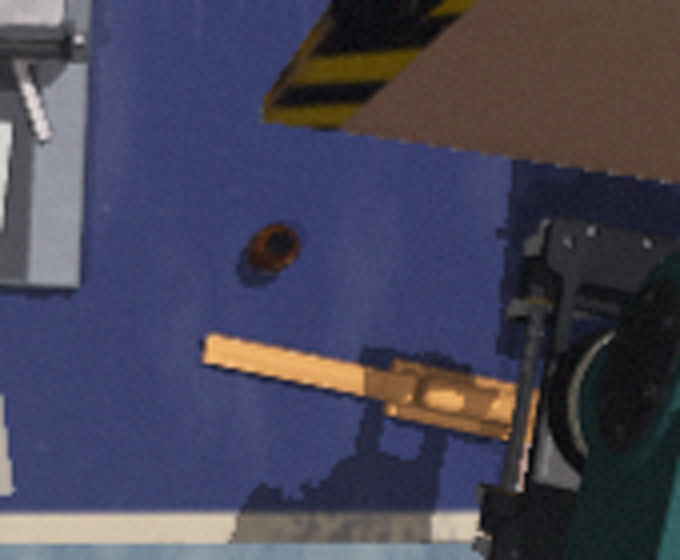

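View pics/s4.png

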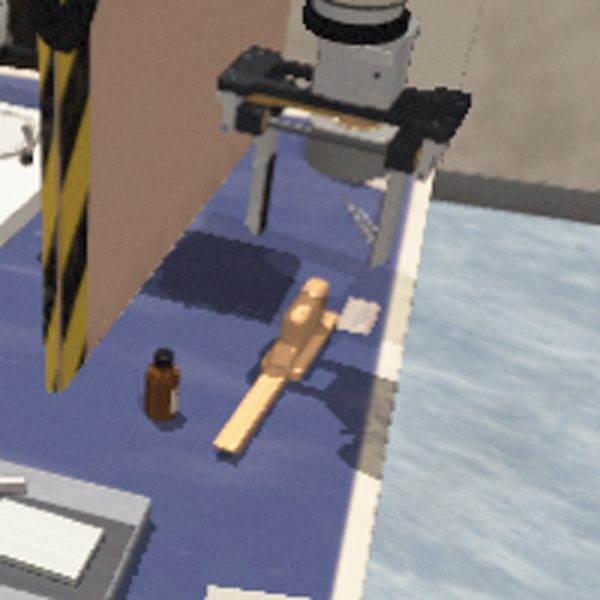

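```bash
python3 - <<'E'
from h import *
p=[.4696,-.0817,.1056]
print((proj('side',[p])-[250,60])*3,(proj('top',[p])-[250,150])*4)
a=np.radians(78.7);d=np.array([np.cos(a),np.sin(a)])
print((proj('side',[[.470,-.081,.055],[.47+.167*d[0],-.081+.167*d[1],.014]])-[250,60])*3)
print((proj('top',[[.470,-.081,.055],[.47+.167*d[0],-.081+.167*d[1],.014]])-[250,150])*4)
E
```

```text
[[313.38181703 245.49978977]] [[505.55494106 402.01786873]]
[[304.19567473 296.0924501 ]
 [222.1159568  446.78584636]]
[[479.95536485 400.38859364]
 [203.68815522 347.43389798]]
```

```bash
python3 -m creep '[{"slide":[0,40,0],"roll":0,"grip":0.3},{"slide":[0,70,0],"roll":0,"grip":0.4},{"slide":[0,86,0],"roll":0,"grip":0.5},{"slide":[0,86,0],"roll":0,"grip":0.5},{"slide":[0,86,0],"roll":0,"grip":1},{"slide":[0,86,0],"roll":0,"grip":1},{"slide":[0,86,0],"roll":0,"grip":1},{"slide":[0,86,0],"roll":0,"grip":1},{"slide":[0,86,0],"roll":0,"grip":1},{"slide":[0,86,0],"roll":0,"grip":1}]'
python3 - <<'E'
from h import *
shot('side','s5',(250,60,450,260),3)
E
```

```text
time: 2.53
tool_pos: [0.4707, -0.0809, 0.0204]
ee_rot: [-1.571, -0.002, -0.198]
wrist_force: [-0.2, -0.7, 0.6]
width: 0.0309
```

View pics/s5.png

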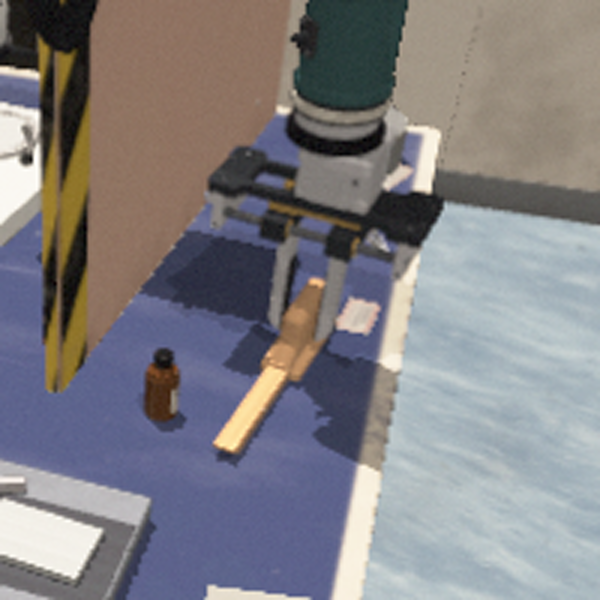

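```bash
python3 -m creep '[{"slide":[0,0,0],"roll":0,"grip":1},{"slide":[0,0,0],"roll":0,"grip":1},{"slide":[0,0,0],"roll":0,"grip":1},{"slide":[0,0,0],"roll":0,"grip":1},{"slide":[0,0,0],"roll":0,"grip":1},{"slide":[0,0,0],"roll":0,"grip":1}]'
python3 -c "
from h import *
o=robot.get_obs();print(o['tool_pos'],o['ee_rot'],o['wrist_force'],o['width'])"
```

```text
time: 3.08
tool_pos: [0.4702, -0.0807, 0.0198]
ee_rot: [-1.571, -0.0, -0.198]
wrist_force: [-1.0, 0.9, 3.5]
width: 0.0201
[ 0.47022433 -0.08069843  0.01977235] [-1.57087360e+00 -3.21067378e-04 -1.97933168e-01] [-1.03927235  0.86104203  3.52147095] 0.020087793645193835
```

```bash
python3 -m creep '[{"slide":[0,-5,0],"roll":0,"grip":1},{"slide":[0,-25,0],"roll":0,"grip":1},{"slide":[0,-55,0],"roll":0,"grip":1},{"slide":[0,-85,0],"roll":0,"grip":1},{"slide":[0,-90,0],"roll":0,"grip":1},{"slide":[0,-90,0],"roll":0,"grip":1},{"slide":[0,-90,0],"roll":0,"grip":1}]'
python3 - <<'E'
from h import *
o=robot.get_obs();print(o['tool_pos'],o['ee_rot'],o['wrist_force'],o['wrist_torque'],o['width'])
shot('side','s6',(250,40,450,240),3)
E
```

```text
time: 3.67
tool_pos: [0.4695, -0.0806, 0.1083]
ee_rot: [-1.571, 0.001, -0.198]
wrist_force: [1.2, -0.5, -2.2]
width: 0.0196
[ 0.46948306 -0.08055882  0.1083332 ] [-1.57084751e+00  1.41016762e-03 -1.98012299e-01] [ 1.21497012 -0.47864915 -2.17094604] [-0.1064959  -0.05420037  0.03512284] 0.019599274047695067
```

View pics/s6.png

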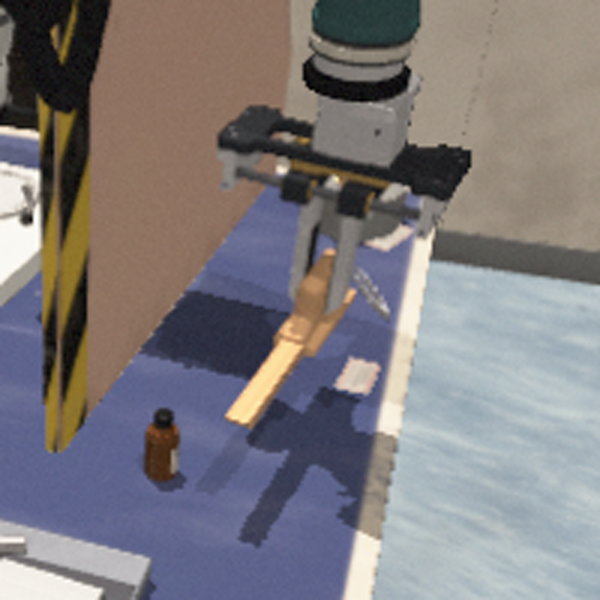

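```bash
python3 -m creep '[{"slide":[-25,0,15],"roll":7,"grip":1},{"slide":[-45,0,40],"roll":14,"grip":1},{"slide":[-60,0,70],"roll":21,"grip":1},{"slide":[-75,0,100],"roll":28,"grip":1},{"slide":[-88,0,130],"roll":35,"grip":1},{"slide":[-100,0,160],"roll":42,"grip":1},{"slide":[-110,0,190],"roll":49,"grip":1},{"slide":[-120,0,220],"roll":56,"grip":1},{"slide":[-128,0,250],"roll":63,"grip":1},{"slide":[-135,0,280],"roll":70,"grip":1},{"slide":[-139,0,295],"roll":76,"grip":1},{"slide":[-139,0,300],"roll":80.3,"grip":1},{"slide":[-139,0,300],"roll":80.3,"grip":1},{"slide":[-139,0,300],"roll":80.3,"grip":1},{"slide":[-139,0,300],"roll":80.3,"grip":1}]'
python3 - <<'E'
from h import *
o=robot.get_obs();print(o['tool_pos'],o['ee_rot'],o['wrist_force'],o['joint_positions'],o['width'])
shot('side','s7',(120,120,400,330),2.8)
shot('top','t7',(190,120,330,260),4.2)
E
```

```text
time: 4.97
tool_pos: [0.3915, 0.2403, 0.1072]
ee_rot: [-1.575, -0.002, -1.598]
wrist_force: [0.6, 0.4, -1.0]
width: 0.0197
[0.39150417 0.24032281 0.10724026] [-1.57466356 -0.00198755 -1.59825301] [ 0.56477982  0.44790842 -0.9549748 ] [ 4.27081673e-01 -7.15371266e-02  1.72694805e+00 -8.81149314e-05
  1.49052893e+00  2.02534578e+00] 0.01969066373547834
```

View pics/s7.png

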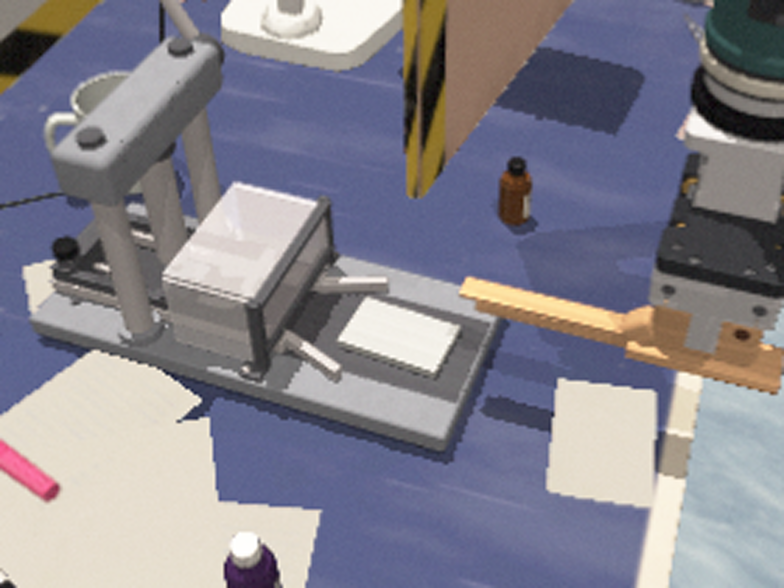

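View pics/t7.png

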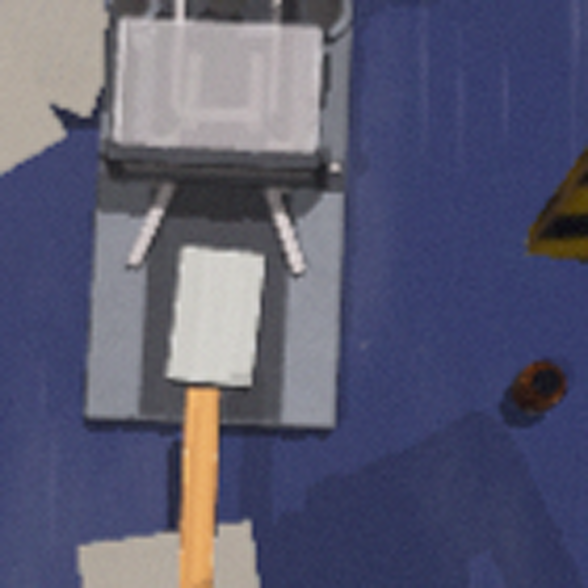

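```bash
cat >> h.py <<'E'
def stick(T,yaw,x,y,z):  # TCP pos, tool yaw, stick local
    a=yaw+np.pi/2; c,s=np.cos(a),np.sin(a)
    return [T[0]+c*x-s*y,T[1]+s*x+c*y,T[2]-.0198+z]
E
python3 - <<'E'
from h import *
o=robot.get_obs();T=o['tool_pos'];y=o['ee_rot'][2]
P=[stick(T,y,167,0,0)]
P=[stick(T,y,a/1000,b/1000,c/1000) for a,b,c in [(167,9,14),(167,-9,14),(167,-9,10),(60,9,14),(60,-9,14)]]
print((proj('top',P)-[190,120]+.5)*4.2-.5); print((proj('side',P)-[120,120]+.5)*2.8-.5)
E
```

```text
[[187.18520157 384.28054828]
 [220.18287174 385.3322532 ]
 [220.61890405 385.996082  ]
 [179.03438191 581.62409861]
 [212.47012141 582.54583993]]
[[454.92581034 290.54447923]
 [462.92024277 273.55423574]
 [462.79800739 277.59682349]
 [606.18264028 328.01441696]
 [611.87119117 309.76839434]]
```

```bash
python3 - <<'E'
from h import *
im=cv2.imread('pics/raw_s7.png'); 
o=robot.get_obs();T=o['tool_pos'];y=o['ee_rot'][2]
P=[stick(T,y,a/1000,b/1000,c/1000) for a,b,c in [(167,9,14),(167,-9,14),(60,9,14),(60,-9,14)]]
s=8; x0,y0=275,205
big=cv2.resize(im[y0:y0+70,x0:x0+95],None,fx=s,fy=s,interpolation=cv2.INTER_CUBIC)
for u,v in proj('side',P): cv2.circle(big,(int((u-x0+.5)*s),int((v-y0+.5)*s)),3,(0,0,255),-1)
cv2.imwrite('pics/s7z.png',big)
E
```

```text
(no output)
```

View pics/s7z.png

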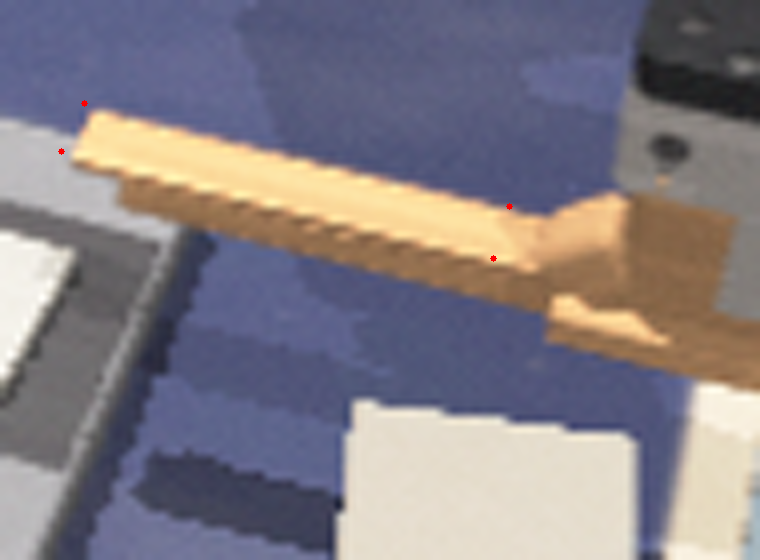

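```bash
python3 -m creep '[{"slide":[0,20,0],"roll":0,"grip":1},{"slide":[0,45,0],"roll":0,"grip":1},{"slide":[0,57,0],"roll":0,"grip":1},{"slide":[0,61,0],"roll":0,"grip":1},{"slide":[0,61,0],"roll":0,"grip":1},{"slide":[0,61,0],"roll":0,"grip":1},{"slide":[0,61,0],"roll":0,"grip":1}]'
python3 - <<'E'
from h import *
for i in range(3):
    shot('side' if i<2 else 'top',f'a{i}',(200,180,340,260) if i<2 else (190,120,330,260),5 if i<2 else 4.2)
    o=robot.get_obs();print(o['time'],o['tool_pos'],o['ee_rot'],o['wrist_force'],o['wrist_torque'])
E
```

```text
time: 5.65
tool_pos: [0.3938, 0.2411, 0.0497]
ee_rot: [-1.568, 0.001, -1.6]
wrist_force: [0.5, 0.5, -1.4]
width: 0.0198
5.7 [0.39387951 0.24116403 0.04986739] [-1.56826413e+00  1.17519271e-03 -1.59963092e+00] [-0.51302155 -0.06944493 -1.66944701] [0.0104588  0.03412051 0.00065497]
5.75 [0.39378365 0.24116981 0.04979233] [-1.56836262e+00  1.11097488e-03 -1.59953230e+00] [-0.16625751 -0.27656564 -1.4348323 ] [0.03304734 0.05535982 0.04991206]
5.8 [0.39363511 0.24111968 0.04961977] [-1.56868234e+00  9.49515376e-04 -1.59952659e+00] [-0.477126    0.07200574 -1.68559879] [ 0.02681963  0.05809164 -0.01920927]
```

View pics/a1.png

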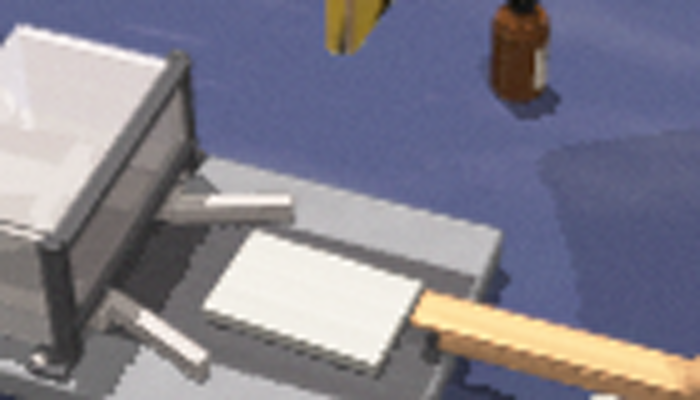

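View pics/a2.png

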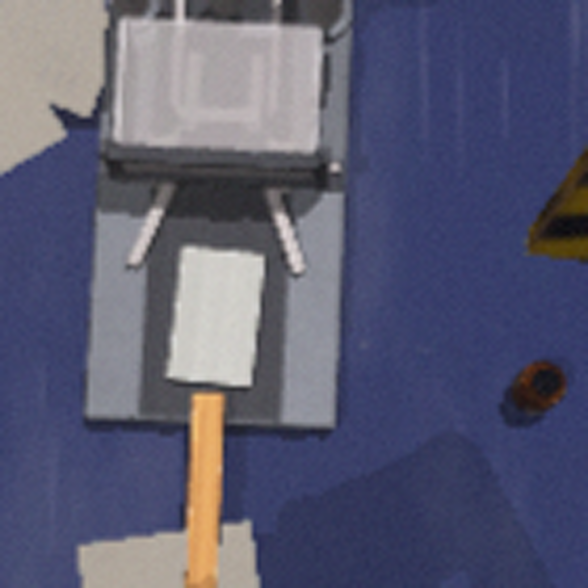

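```bash
python3 -m creep '[{"slide":[0,1,0],"roll":0,"grip":1},{"slide":[0,3,3],"roll":0,"grip":1},{"slide":[0,3,7],"roll":0,"grip":1},{"slide":[0,3,11],"roll":0,"grip":1},{"slide":[0,3,14],"roll":0,"grip":1},{"slide":[0,3,17],"roll":0,"grip":1},{"slide":[0,3,20],"roll":0,"grip":1},{"slide":[0,3,23],"roll":0,"grip":1},{"slide":[0,3,26],"roll":0,"grip":1},{"slide":[0,3,30],"roll":0,"grip":1},{"slide":[0,3,30],"roll":0,"grip":1},{"slide":[0,3,30],"roll":0,"grip":1}]'
python3 - <<'E'
from h import *
shot('side','b1',(200,180,340,260),5)
o=robot.get_obs();print(o['time'],o['tool_pos'],o['ee_rot'],o['wrist_force'],o['wrist_torque'])
shot('top','b2',(190,120,330,260),4.2)
E
```

```text
time: 6.8
tool_pos: [0.4231, 0.2399, 0.0454]
ee_rot: [-1.571, -0.0, -1.6]
wrist_force: [-0.0, 0.2, -1.8]
width: 0.0196
6.85 [0.42295739 0.23992846 0.04537919] [-1.57064288e+00 -8.56154848e-05 -1.59951265e+00] [-0.39198079  0.18194791 -1.79729021] [ 0.02801405  0.0261212  -0.01718306]
```

View pics/b1.png

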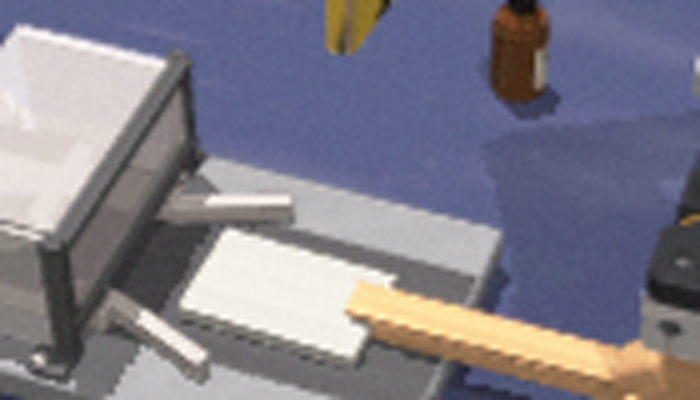

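View pics/b2.png

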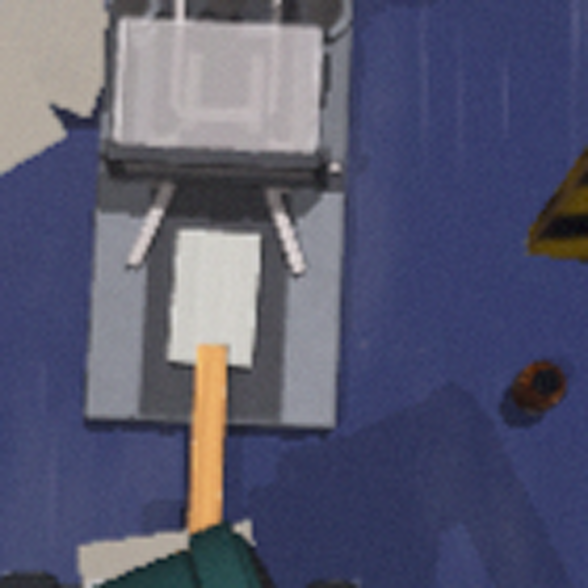

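```bash
python3 -m creep '[{"slide":[0,0,4],"roll":0,"grip":1},{"slide":[0,0,8],"roll":0,"grip":1},{"slide":[0,0,12],"roll":0,"grip":1},{"slide":[0,0,16],"roll":0,"grip":1},{"slide":[0,0,20],"roll":0,"grip":1},{"slide":[0,0,24],"roll":0,"grip":1},{"slide":[0,0,28],"roll":0,"grip":1},{"slide":[0,0,32],"roll":0,"grip":1},{"slide":[0,0,36],"roll":0,"grip":1},{"slide":[0,0,40],"roll":0,"grip":1},{"slide":[0,0,44],"roll":0,"grip":1},{"slide":[0,0,48],"roll":0,"grip":1}]'
python3 - <<'E'
from h import *
shot('top','c2',(190,120,330,260),4.2)
o=robot.get_obs();print(o['time'],o['tool_pos'],o['ee_rot'],o['wrist_force'],o['wrist_torque'])
E
```

```text
time: 7.9
tool_pos: [0.4712, 0.2385, 0.0454]
ee_rot: [-1.571, -0.0, -1.599]
wrist_force: [-1.7, -0.2, -2.2]
width: 0.0197
7.95 [0.47203286 0.23850846 0.04551591] [-1.56966114e+00  3.80425212e-05 -1.59974006e+00] [ 0.28490057  0.29179355 -1.61342369] [-0.0288738   0.05975491 -0.02146872]
```

View pics/c2.png

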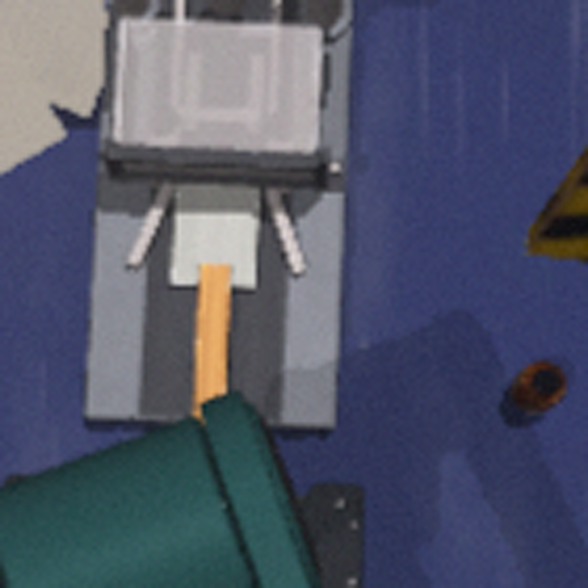

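```bash
python3 -m creep '[{"slide":[0,0,4],"roll":0,"grip":1},{"slide":[0,0,8],"roll":0,"grip":1},{"slide":[0,0,12],"roll":0,"grip":1},{"slide":[0,0,16],"roll":0,"grip":1},{"slide":[0,0,20],"roll":0,"grip":1},{"slide":[0,0,24],"roll":0,"grip":1},{"slide":[0,0,28],"roll":0,"grip":1},{"slide":[0,0,32],"roll":0,"grip":1},{"slide":[0,0,36],"roll":0,"grip":1},{"slide":[0,0,40],"roll":0,"grip":1},{"slide":[0,0,44],"roll":0,"grip":1},{"slide":[0,0,48],"roll":0,"grip":1},{"slide":[0,0,52],"roll":0,"grip":1}]'
python3 - <<'E'
from h import *
shot('top','d2',(190,80,330,220),4.2)
shot('side','d1',(160,170,330,280),4.6)
o=robot.get_obs();print(o['time'],o['tool_pos'],o['ee_rot'],o['wrist_force'],o['wrist_torque'])
E
```

```text
time: 9.03
tool_pos: [0.522, 0.2371, 0.0454]
ee_rot: [-1.573, -0.0, -1.599]
wrist_force: [-5.3, -1.1, 1.0]
width: 0.0199
9.1333 [0.52288021 0.23696173 0.04534383] [-1.57147597e+00 -3.25021650e-04 -1.59972471e+00] [-2.43253656 -0.49555362 -1.03212386] [-0.14940329  0.45375673 -0.14094738]
```

View pics/d2.png

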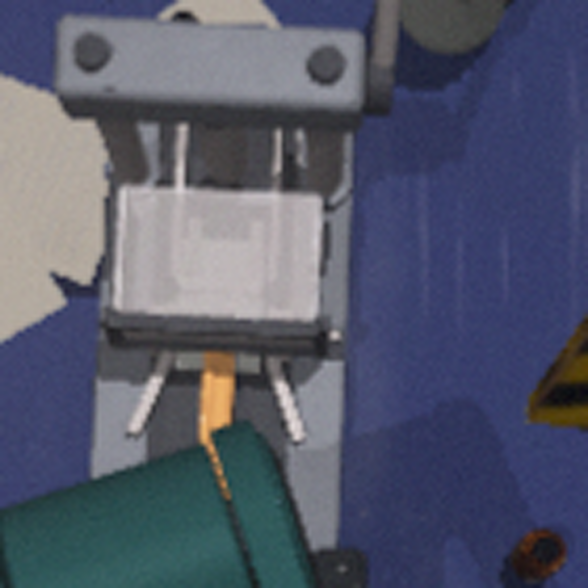

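View pics/d1.png

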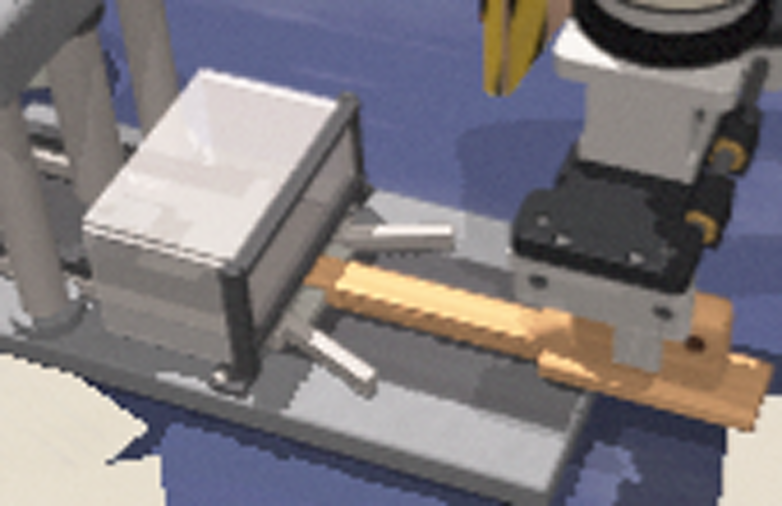

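```bash
python3 -m creep '[{"slide":[0,0,3],"roll":0,"grip":1},{"slide":[0,0,6],"roll":0,"grip":1},{"slide":[0,0,9],"roll":0,"grip":1},{"slide":[0,0,12],"roll":0,"grip":1}]'
python3 -m creep '[{"slide":[0,0,3],"roll":0,"grip":1},{"slide":[0,0,6],"roll":0,"grip":1},{"slide":[0,0,9],"roll":0,"grip":1},{"slide":[0,0,12],"roll":0,"grip":1}]'
python3 -m creep '[{"slide":[0,0,3],"roll":0,"grip":1},{"slide":[0,0,6],"roll":0,"grip":1},{"slide":[0,0,9],"roll":0,"grip":1},{"slide":[0,0,12],"roll":0,"grip":1}]'
python3 - <<'E'
from h import *
o=robot.get_obs();print(o['time'],o['tool_pos'],o['ee_rot'],o['wrist_force'],o['wrist_torque'])
shot('top','e2',(190,80,330,220),4.2)
shot('side','e1',(160,170,330,280),4.6)
o=robot.get_obs();print(o['time'],o['tool_pos'],o['ee_rot'],o['wrist_force'],o['wrist_torque'])
E
```

```text
time: 9.47
tool_pos: [0.5348, 0.2366, 0.0453]
ee_rot: [-1.571, -0.0, -1.599]
wrist_force: [-3.1, -0.3, -1.0]
width: 0.0196
time: 9.8
tool_pos: [0.547, 0.2363, 0.0453]
ee_rot: [-1.571, -0.0, -1.6]
wrist_force: [-3.9, -1.3, -0.8]
width: 0.0197
time: 10.13
tool_pos: [0.559, 0.2359, 0.0453]
ee_rot: [-1.571, -0.0, -1.6]
wrist_force: [-3.5, -0.5, -0.7]
width: 0.0198
10.1333 [0.55898363 0.23591802 0.04533588] [-1.57101701e+00 -3.27980456e-04 -1.59956632e+00] [-3.52418492 -0.50618925 -0.69825161] [-0.19541637  0.62195747 -0.24273941]
10.2333 [0.55959432 0.23593475 0.04529315] [-1.56973360e+00 -3.51277614e-05 -1.59969496e+00] [-0.70177537 -0.48087844 -0.97701411] [-0.11570501  0.31947867 -0.13495502]
```

View pics/e1.png

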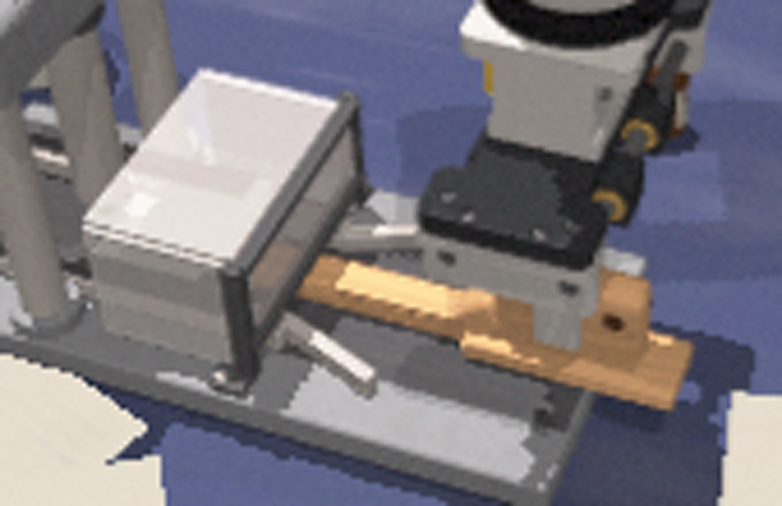

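View pics/e2.png

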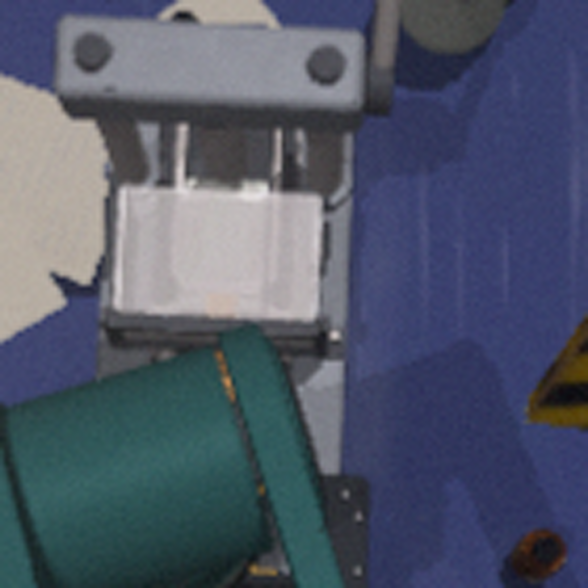

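```bash
python3 -m creep '[{"slide":[0,0,3],"roll":0,"grip":1},{"slide":[0,0,6],"roll":0,"grip":1},{"slide":[0,0,9],"roll":0,"grip":1},{"slide":[0,0,12],"roll":0,"grip":1}]'
python3 -m creep '[{"slide":[0,0,2],"roll":0,"grip":1},{"slide":[0,0,4],"roll":0,"grip":1},{"slide":[0,0,6],"roll":0,"grip":1},{"slide":[0,0,8],"roll":0,"grip":1}]'
python3 -m creep '[{"slide":[0,0,1],"roll":0,"grip":1},{"slide":[0,0,2],"roll":0,"grip":1},{"slide":[0,0,3],"roll":0,"grip":1}]'
```

```text
time: 10.57
tool_pos: [0.571, 0.2357, 0.0454]
ee_rot: [-1.571, -0.0, -1.599]
wrist_force: [-2.7, -1.0, -1.3]
width: 0.0201
time: 10.9
tool_pos: [0.5789, 0.2355, 0.0454]
ee_rot: [-1.571, -0.0, -1.599]
wrist_force: [-2.0, -0.3, -0.3]
width: 0.0198
time: 11.15
tool_pos: [0.5817, 0.2354, 0.0454]
ee_rot: [-1.571, -0.0, -1.6]
wrist_force: [-2.6, -0.1, -1.4]
width: 0.02
```

```bash
python3 -m creep '[{"slide":[0,0,1],"roll":0,"grip":1},{"slide":[0,0,2],"roll":0,"grip":1},{"slide":[0,0,3],"roll":0,"grip":1}]'
python3 -m creep '[{"slide":[0,0,1],"roll":0,"grip":1},{"slide":[0,0,2],"roll":0,"grip":1},{"slide":[0,0,2],"roll":0,"grip":1}]'
python3 -m creep '[{"slide":[0,0,0.7],"roll":0,"grip":1},{"slide":[0,0,1.4],"roll":0,"grip":1},{"slide":[0,0,1.4],"roll":0,"grip":1}]'
```

```text
time: 11.4
tool_pos: [0.5848, 0.2353, 0.0455]
ee_rot: [-1.571, -0.0, -1.599]
wrist_force: [-3.1, -1.3, -1.2]
width: 0.0202
time: 11.65
tool_pos: [0.587, 0.2352, 0.0454]
ee_rot: [-1.57, -0.0, -1.6]
wrist_force: [-3.0, -1.3, -1.3]
width: 0.0198
time: 11.9
tool_pos: [0.5883, 0.2352, 0.0454]
ee_rot: [-1.571, -0.0, -1.6]
wrist_force: [-3.3, -1.3, -1.0]
width: 0.0194
```

Baseline friction ≈3 N; no stop yet (rear ≈ press 54 mm). Continue in 2 mm steps.

```bash
python3 -m creep '[{"slide":[0,0,0.7],"roll":0,"grip":1},{"slide":[0,0,1.4],"roll":0,"grip":1},{"slide":[0,0,2],"roll":0,"grip":1}]'
python3 -m creep '[{"slide":[0,0,0.7],"roll":0,"grip":1},{"slide":[0,0,1.4],"roll":0,"grip":1},{"slide":[0,0,2],"roll":0,"grip":1}]'
```

```text
time: 12.15
tool_pos: [0.5902, 0.2351, 0.0455]
ee_rot: [-1.571, -0.0, -1.599]
wrist_force: [-3.6, -1.4, -1.1]
width: 0.0196
time: 12.4
tool_pos: [0.5922, 0.2351, 0.0454]
ee_rot: [-1.571, -0.0, -1.6]
wrist_force: [-3.4, -1.5, -0.9]
width: 0.0196
```

```bash
python3 -m creep '[{"slide":[0,0,0.7],"roll":0,"grip":1},{"slide":[0,0,1.4],"roll":0,"grip":1},{"slide":[0,0,2],"roll":0,"grip":1}]'
```

```text
time: 12.65
tool_pos: [0.5942, 0.235, 0.0455]
ee_rot: [-1.571, -0.0, -1.6]
wrist_force: [-4.2, -1.2, -0.9]
width: 0.0196
```

```bash
python3 -m creep '[{"slide":[0,0,0.5],"roll":0,"grip":1},{"slide":[0,0,1],"roll":0,"grip":1},{"slide":[0,0,1],"roll":0,"grip":1}]'
```

```text
time: 12.9
tool_pos: [0.5953, 0.2349, 0.0454]
ee_rot: [-1.571, -0.0, -1.6]
wrist_force: [-3.2, -0.8, -0.6]
width: 0.0198
```

```bash
python3 -m creep '[{"slide":[0,0,0.5],"roll":0,"grip":1},{"slide":[0,0,1],"roll":0,"grip":1},{"slide":[0,0,1],"roll":0,"grip":1}]'
```

```text
time: 13.15
tool_pos: [0.5962, 0.2349, 0.0454]
ee_rot: [-1.571, -0.0, -1.6]
wrist_force: [-3.6, -1.6, -0.6]
width: 0.0198
```

```bash
python3 -m creep '[{"slide":[0,0,0.7],"roll":0,"grip":1},{"slide":[0,0,1.4],"roll":0,"grip":1},{"slide":[0,0,2],"roll":0,"grip":1}]'
```

```text
time: 13.4
tool_pos: [0.5982, 0.2349, 0.0454]
ee_rot: [-1.571, -0.0, -1.6]
wrist_force: [-3.2, -1.0, -0.9]
width: 0.02
```

```bash
python3 -m creep '[{"slide":[0,0,0.5],"roll":0,"grip":1},{"slide":[0,0,1],"roll":0,"grip":1},{"slide":[0,0,1.5],"roll":0,"grip":1}]'
```

```text
time: 13.65
tool_pos: [0.5997, 0.2349, 0.0454]
ee_rot: [-1.571, -0.0, -1.599]
wrist_force: [-5.0, -0.4, -0.7]
width: 0.0196
```

```bash
python3 -m creep '[{"slide":[0,0,0.5],"roll":0,"grip":1},{"slide":[0,0,1],"roll":0,"grip":1},{"slide":[0,0,1.5],"roll":0,"grip":1}]'
```

```text
time: 13.9
tool_pos: [0.6012, 0.2348, 0.0454]
ee_rot: [-1.571, -0.0, -1.6]
wrist_force: [-4.0, -1.4, -0.6]
width: 0.0199
```

```bash
python3 -m creep '[{"slide":[0,0,0.5],"roll":0,"grip":1},{"slide":[0,0,1],"roll":0,"grip":1},{"slide":[0,0,1.5],"roll":0,"grip":1}]'
```

```text
time: 14.15
tool_pos: [0.6027, 0.2348, 0.0455]
ee_rot: [-1.571, -0.0, -1.599]
wrist_force: [-3.5, -2.0, -0.0]
width: 0.0196
```

```bash
python3 -m creep '[{"slide":[0,0,0.5],"roll":0,"grip":1},{"slide":[0,0,1],"roll":0,"grip":1},{"slide":[0,0,1],"roll":0,"grip":1}]'
```

```text
time: 14.4
tool_pos: [0.6038, 0.2347, 0.0454]
ee_rot: [-1.571, -0.0, -1.6]
wrist_force: [-2.3, -1.4, -0.6]
width: 0.0199
```

```bash
python3 - <<'E'
from h import *
shot('top','f2',(190,80,330,220),4.2)
shot('side','f1',(140,160,300,270),5)
o=robot.get_obs();print(o['time'],o['tool_pos'],o['ee_rot'],o['wrist_force'],o['wrist_torque'])
E
```

```text
14.5 [0.60379315 0.23471416 0.04542828] [-1.57049270e+00 -7.34852342e-05 -1.59954869e+00] [-3.03080369 -1.58138793 -0.91335701] [-0.21712439  0.56146901 -0.15561227]
```

View pics/f1.png

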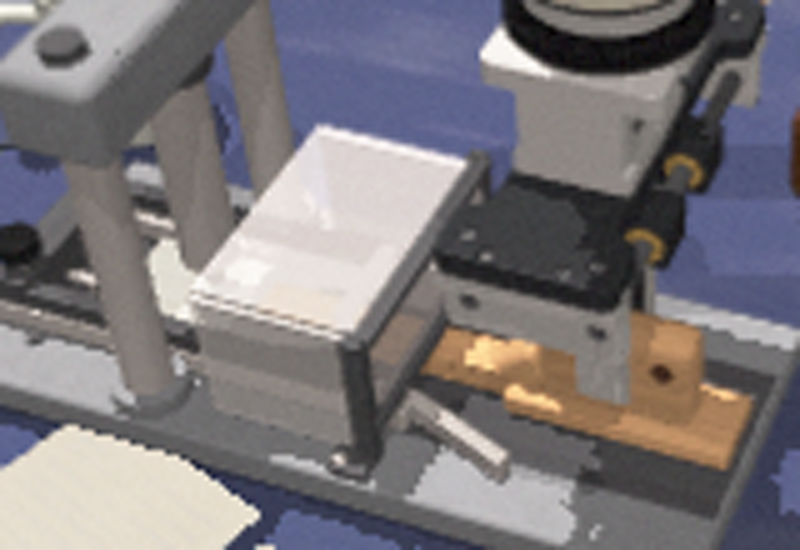

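View pics/f2.png

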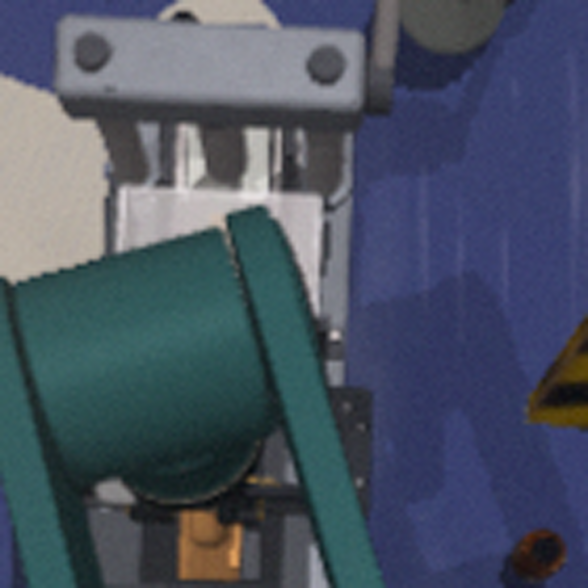

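```bash
python3 -m creep '[{"slide":[0,0,0.5],"roll":0,"grip":1},{"slide":[0,0,1],"roll":0,"grip":1},{"slide":[0,0,1.5],"roll":0,"grip":1}]'
```

```text
time: 14.75
tool_pos: [0.6051, 0.2347, 0.0454]
ee_rot: [-1.571, -0.0, -1.599]
wrist_force: [-3.2, -1.6, -0.7]
width: 0.0201
```

```bash
python3 -m creep '[{"slide":[0,0,0.5],"roll":0,"grip":1},{"slide":[0,0,1],"roll":0,"grip":1},{"slide":[0,0,1],"roll":0,"grip":1}]'
```

```text
time: 15.0
tool_pos: [0.6063, 0.2346, 0.0455]
ee_rot: [-1.571, -0.0, -1.599]
wrist_force: [-2.1, -1.5, -0.6]
width: 0.0198
```

```bash
python3 -m creep '[{"slide":[0,0,0.5],"roll":0,"grip":1},{"slide":[0,0,1],"roll":0,"grip":1},{"slide":[0,0,1],"roll":0,"grip":1}]'
```

```text
time: 15.25
tool_pos: [0.6072, 0.2346, 0.0454]
ee_rot: [-1.571, -0.0, -1.6]
wrist_force: [-3.4, -2.0, -1.1]
width: 0.0198
```

```bash
python3 -m creep '[{"slide":[0,0,0.5],"roll":0,"grip":1},{"slide":[0,0,1],"roll":0,"grip":1},{"slide":[0,0,1],"roll":0,"grip":1}]'
```

```text
time: 15.5
tool_pos: [0.6082, 0.2346, 0.0454]
ee_rot: [-1.571, -0.0, -1.599]
wrist_force: [-3.9, -1.5, -1.1]
width: 0.0196
```

```bash
python3 -m creep '[{"slide":[0,0,0.5],"roll":0,"grip":1},{"slide":[0,0,1],"roll":0,"grip":1},{"slide":[0,0,1],"roll":0,"grip":1}]'
```

```text
time: 15.75
tool_pos: [0.6092, 0.2346, 0.0454]
ee_rot: [-1.571, -0.0, -1.599]
wrist_force: [-4.0, -1.3, -0.7]
width: 0.0201
```

```bash
python3 -m creep '[{"slide":[0,0,0.5],"roll":0,"grip":1},{"slide":[0,0,1],"roll":0,"grip":1},{"slide":[0,0,1],"roll":0,"grip":1}]'
```

```text
time: 16.0
tool_pos: [0.6102, 0.2346, 0.0454]
ee_rot: [-1.571, -0.0, -1.599]
wrist_force: [-3.4, -1.5, -0.4]
width: 0.0201
```

```bash
python3 -m creep '[{"slide":[0,0,0.5],"roll":0,"grip":1},{"slide":[0,0,1],"roll":0,"grip":1},{"slide":[0,0,1],"roll":0,"grip":1}]'
```

```text
time: 16.25
tool_pos: [0.6113, 0.2345, 0.0454]
ee_rot: [-1.571, -0.0, -1.6]
wrist_force: [-3.8, -0.2, -1.3]
width: 0.0199
```

```bash
python3 -m creep '[{"slide":[0,0,0.5],"roll":0,"grip":1},{"slide":[0,0,1],"roll":0,"grip":1},{"slide":[0,0,1],"roll":0,"grip":1}]'
```

```text
time: 16.5
tool_pos: [0.6117, 0.2345, 0.0455]
ee_rot: [-1.572, -0.0, -1.599]
wrist_force: [-4.6, -2.0, -0.2]
width: 0.0198
```

```bash
python3 -m creep '[{"slide":[0,0,0.5],"roll":0,"grip":1},{"slide":[0,0,1],"roll":0,"grip":1},{"slide":[0,0,1],"roll":0,"grip":1}]'
```

```text
time: 16.75
tool_pos: [0.6121, 0.2346, 0.0456]
ee_rot: [-1.573, -0.0, -1.599]
wrist_force: [-7.2, -1.2, 1.1]
width: 0.0197
```

```bash
python3 -m creep '[{"slide":[0,0,0.5],"roll":0,"grip":1},{"slide":[0,0,1],"roll":0,"grip":1},{"slide":[0,0,1],"roll":0,"grip":1}]'
```

```text
time: 17.0
tool_pos: [0.6124, 0.2346, 0.0456]
ee_rot: [-1.575, -0.0, -1.599]
wrist_force: [-8.6, -1.9, 2.9]
width: 0.0202
```

```bash
python3 -m creep '[{"slide":[0,0,0.4],"roll":0,"grip":1},{"slide":[0,0,0.8],"roll":0,"grip":1},{"slide":[0,0,0.8],"roll":0,"grip":1}]'; python3 -c "
from h import *
o=robot.get_obs();print(o['tool_pos'],o['wrist_torque'],o['joint_torque'])"
```

```text
time: 17.25
tool_pos: [0.6126, 0.2347, 0.0457]
ee_rot: [-1.576, -0.0, -1.599]
wrist_force: [-10.6, -1.3, 3.6]
width: 0.0198
[0.6126205  0.2347     0.04570661] [-0.36415694  1.56778493 -0.31503644] [ -1.24432806 -43.74030948 -32.06904888  -0.33584473  -3.24756637
  -0.30502813]
```

```bash
python3 -m creep '[{"slide":[0,0,0.4],"roll":0,"grip":1},{"slide":[0,0,0.8],"roll":0,"grip":1},{"slide":[0,0,0.8],"roll":0,"grip":1}]'; python3 -c "
from h import *
o=robot.get_obs();print(o['tool_pos'],o['wrist_torque'],o['joint_torque'])"
```

```text
time: 17.5
tool_pos: [0.6129, 0.2347, 0.0457]
ee_rot: [-1.577, -0.001, -1.599]
wrist_force: [-12.8, -1.0, 4.7]
width: 0.0197
[0.61288023 0.23469783 0.04574029] [-0.3568449   1.74524279 -0.29015542] [ -1.5579278  -43.30623507 -32.31675625  -0.43392096  -3.64931613
  -0.31746011]
```

```bash
python3 -m creep '[{"slide":[0,-0.4,0],"roll":0,"grip":1},{"slide":[0,-0.8,0],"roll":0,"grip":1},{"slide":[0,-0.8,0],"roll":0,"grip":1}]'; python3 -c "
from h import *
o=robot.get_obs();print(o['tool_pos'],o['wrist_force'],o['wrist_torque'])"
```

```text
time: 17.75
tool_pos: [0.613, 0.2346, 0.0461]
ee_rot: [-1.577, -0.001, -1.599]
wrist_force: [-10.4, -0.7, 2.4]
width: 0.0198
[0.61295059 0.23460205 0.0460668 ] [-10.39488862  -0.71180117   2.42897572] [-0.3149478   1.68378131 -0.31463656]
```

```bash
python3 -m creep '[{"slide":[0,-0.5,0.3],"roll":0,"grip":1},{"slide":[0,-0.8,0.6],"roll":0,"grip":1},{"slide":[0,-0.8,0.6],"roll":0,"grip":1}]'; python3 -c "
from h import *
o=robot.get_obs();print(o['tool_pos'],o['wrist_force'],o['wrist_torque'])"
```

```text
time: 18.0
tool_pos: [0.6132, 0.2346, 0.0464]
ee_rot: [-1.578, -0.001, -1.599]
wrist_force: [-10.5, -1.4, 1.6]
width: 0.0198
[0.61322199 0.23455564 0.04642744] [-10.47390776  -1.35991656   1.59810084] [-0.28148757  1.7727713  -0.27092651]
```

```bash
python3 -m creep '[{"slide":[0,-0.2,0.4],"roll":0,"grip":1},{"slide":[0,-0.4,0.8],"roll":0,"grip":1},{"slide":[0,-0.4,0.8],"roll":0,"grip":1}]'; python3 -c "
from h import *
o=robot.get_obs();print(o['tool_pos'],o['wrist_force'],o['wrist_torque'])"
```

```text
time: 18.25
tool_pos: [0.6137, 0.2345, 0.0466]
ee_rot: [-1.579, -0.001, -1.599]
wrist_force: [-10.8, -2.2, 1.8]
width: 0.0196
[0.61372362 0.2345062  0.04660796] [-10.77099733  -2.19660004   1.82158334] [-0.2980593  1.9335603 -0.273627 ]
```

```bash
python3 -m creep '[{"slide":[0,-0.1,0.3],"roll":0,"grip":1},{"slide":[0,-0.2,0.6],"roll":0,"grip":1},{"slide":[0,-0.2,0.6],"roll":0,"grip":1}]'; python3 -c "
from h import *
o=robot.get_obs();print(o['tool_pos'],o['wrist_force'],o['wrist_torque'])"
```

```text
time: 18.5
tool_pos: [0.614, 0.2345, 0.0467]
ee_rot: [-1.579, -0.001, -1.599]
wrist_force: [-11.8, -1.8, 2.2]
width: 0.0196
[0.61398271 0.23452128 0.04670881] [-11.84164517  -1.79988351   2.21707298] [-0.34050742  2.02162394 -0.30069454]
```

```bash
python3 -m creep '[{"slide":[0,-0.2,0.3],"roll":0,"grip":1},{"slide":[0,-0.3,0.5],"roll":0,"grip":1},{"slide":[0,-0.3,0.5],"roll":0,"grip":1}]'; python3 -c "
from h import *
o=robot.get_obs();print(o['tool_pos'],o['wrist_force'],o['wrist_torque'])"
```

```text
time: 18.75
tool_pos: [0.6142, 0.2345, 0.0469]
ee_rot: [-1.58, -0.001, -1.599]
wrist_force: [-11.5, -1.0, 1.8]
width: 0.0199
[0.61415044 0.23453076 0.04685615] [-11.54010756  -1.04996878   1.78105832] [-0.26442797  2.1275823  -0.29998105]
```

```bash
python3 -m creep '[{"slide":[0,-0.2,0.3],"roll":0,"grip":1},{"slide":[0,-0.3,0.5],"roll":0,"grip":1},{"slide":[0,-0.3,0.5],"roll":0,"grip":1}]'; python3 -c "
from h import *
o=robot.get_obs();print(o['tool_pos'],o['wrist_force'],o['wrist_torque'])"
```

```text
time: 19.0
tool_pos: [0.6143, 0.2345, 0.047]
ee_rot: [-1.581, -0.001, -1.599]
wrist_force: [-13.7, -1.5, 1.7]
width: 0.0199
[0.6143458  0.23451034 0.04702354] [-13.65867831  -1.53733141   1.7338626 ] [-0.27956737  2.23473476 -0.28850566]
```

```bash
python3 - <<'E'
from h import *
shot('side','g1',(165,180,245,250),8)
o=robot.get_obs();print(o['time'],o['tool_pos'],o['wrist_force'],o['wrist_torque'])
shot('top','g2',(200,90,280,160),8)
o=robot.get_obs();print(o['time'],o['tool_pos'],o['wrist_force'],o['wrist_torque'])
E
```

```text
19.05 [0.61434023 0.23451744 0.04700486] [-13.0026986   -1.72651586   1.84928901] [-0.23547385  2.16891445 -0.27648584]
19.1 [0.61435593 0.23451135 0.04700878] [-12.30483056  -1.12009008   1.83210932] [-0.35570056  2.22352146 -0.26136198]
```

View pics/g1.png

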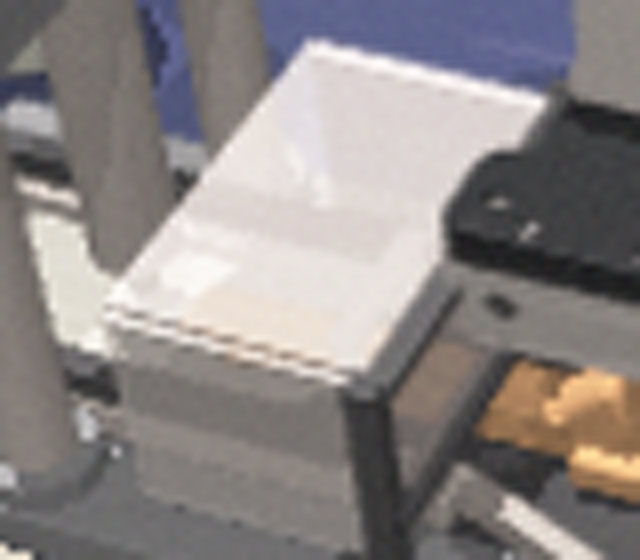

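View pics/g2.png

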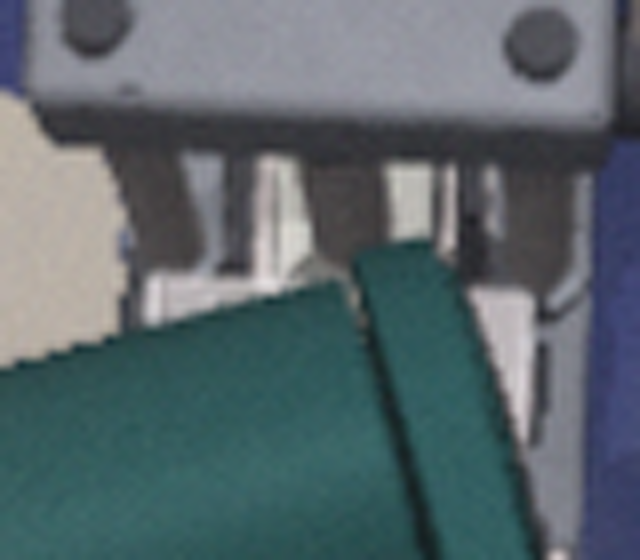

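```bash
python3 -m creep '[{"slide":[0,-0.3,0.2],"roll":0,"grip":1},{"slide":[0,-0.5,0.5],"roll":0,"grip":1},{"slide":[0,-0.5,0.5],"roll":0,"grip":1}]'; python3 -c "
from h import *
o=robot.get_obs();print(o['tool_pos'],o['wrist_force'],o['wrist_torque'])"
```

```text
time: 19.35
tool_pos: [0.6146, 0.2345, 0.0472]
ee_rot: [-1.582, -0.001, -1.599]
wrist_force: [-12.4, -1.2, 0.9]
width: 0.02
[0.61458891 0.23448466 0.04724966] [-12.43037115  -1.22943513   0.89894325] [-0.23906588  2.34649097 -0.25397523]
```

```bash
python3 -m creep '[{"slide":[0,-0.2,0.2],"roll":0,"grip":1},{"slide":[0,-0.3,0.4],"roll":0,"grip":1},{"slide":[0,-0.3,0.4],"roll":0,"grip":1}]'; python3 -c "
from h import *
o=robot.get_obs();print(o['tool_pos'],o['wrist_force'],o['wrist_torque'])"
```

```text
time: 19.6
tool_pos: [0.6147, 0.2345, 0.0474]
ee_rot: [-1.582, -0.001, -1.599]
wrist_force: [-12.7, -0.9, 1.2]
width: 0.0201
[0.6147089  0.23447046 0.04736986] [-12.70595501  -0.90231771   1.21580786] [-0.27798681  2.36886314 -0.25857062]
```

```bash
python3 -m creep '[{"slide":[0,-0.2,0.2],"roll":0,"grip":1},{"slide":[0,-0.2,0.4],"roll":0,"grip":1},{"slide":[0,-0.2,0.4],"roll":0,"grip":1}]'; python3 -c "
from h import *
o=robot.get_obs();print(o['tool_pos'],o['wrist_force'],o['wrist_torque'])"
```

```text
time: 19.85
tool_pos: [0.6149, 0.2345, 0.0475]
ee_rot: [-1.583, -0.001, -1.599]
wrist_force: [-13.1, -1.0, 1.1]
width: 0.0199
[0.61485482 0.23448731 0.04747683] [-13.08613437  -1.03160961   1.07259667] [-0.29102467  2.50153406 -0.25946142]
```

```bash
python3 -m creep '[{"slide":[0,0,0.2],"roll":0,"grip":1},{"slide":[0,0,0.4],"roll":0,"grip":1},{"slide":[0,0,0.4],"roll":0,"grip":1}]'; python3 -c "
from h import *
o=robot.get_obs();print(o['tool_pos'],o['wrist_force'],o['wrist_torque'])"
```

```text
time: 20.1
tool_pos: [0.615, 0.2345, 0.0475]
ee_rot: [-1.584, -0.001, -1.599]
wrist_force: [-14.1, -2.0, 2.0]
width: 0.0196
[0.61497685 0.23446346 0.04751508] [-14.12193465  -2.00582097   1.96694005] [-0.30568059  2.62945641 -0.32311154]
```

```bash
for i in 1 2 3 4 5 6; do python3 -m creep '[{"slide":[0,0,-0.5],"roll":0,"grip":1},{"slide":[0,0,-1],"roll":0,"grip":1},{"slide":[0,0,-1],"roll":0,"grip":1}]' | head -4 | tr '\n' ' '; python3 -c "
from h import *
o=robot.get_obs();print(o['tool_pos'].round(5),o['wrist_torque'].round(2))"; done
```

```text
time: 20.35 tool_pos: [0.615, 0.2344, 0.0474] ee_rot: [-1.581, -0.001, -1.599] wrist_force: [-11.8, -1.2, -0.9] [0.61496 0.23441 0.04738] [-0.21  2.22 -0.26]
time: 20.6 tool_pos: [0.6149, 0.2343, 0.0472] ee_rot: [-1.579, -0.001, -1.599] wrist_force: [-8.3, -1.0, -2.4] [0.6149  0.23429 0.04724] [-0.24  1.94 -0.24]
time: 20.85 tool_pos: [0.6145, 0.2343, 0.0473] ee_rot: [-1.578, -0.001, -1.599] wrist_force: [-6.3, -1.7, -1.9] [0.61445 0.23432 0.04734] [-0.25  1.66 -0.21]
time: 21.1 tool_pos: [0.614, 0.2343, 0.0475] ee_rot: [-1.577, -0.001, -1.599] wrist_force: [-6.7, -1.1, -2.5] [0.61397 0.23432 0.04748] [-0.23  1.52 -0.28]
time: 21.35 tool_pos: [0.6136, 0.2343, 0.0477] ee_rot: [-1.576, -0.001, -1.599] wrist_force: [-5.4, -1.6, -3.4] [0.61358 0.23432 0.0477 ] [-0.19  1.41 -0.22]
time: 21.6 tool_pos: [0.6133, 0.2344, 0.0483] ee_rot: [-1.574, -0.001, -1.599] wrist_force: [-5.4, -1.2, -2.8] [0.6133  0.23439 0.04829] [-0.18  1.43 -0.24]
```

```bash
python3 -m creep '[{"slide":[0,0.3,-0.5],"roll":0,"grip":1},{"slide":[0,0.5,-1],"roll":0,"grip":1},{"slide":[0,0.5,-1],"roll":0,"grip":1}]'
```

```text
time: 21.85
tool_pos: [0.6132, 0.2344, 0.0482]
ee_rot: [-1.571, -0.0, -1.599]
wrist_force: [-3.2, -1.2, -5.4]
width: 0.0198
```

```bash
python3 -m creep '[{"slide":[0,0.3,-0.5],"roll":0,"grip":1},{"slide":[0,0.5,-1],"roll":0,"grip":1},{"slide":[0,0.5,-1],"roll":0,"grip":1}]'
```

```text
time: 22.1
tool_pos: [0.613, 0.2344, 0.0481]
ee_rot: [-1.57, -0.0, -1.6]
wrist_force: [-0.9, -1.8, -5.9]
width: 0.0198
```

```bash
python3 -m creep '[{"slide":[0,0,-0.5],"roll":0,"grip":1},{"slide":[0,0,-1],"roll":0,"grip":1},{"slide":[0,0,-1],"roll":0,"grip":1}]'
```

```text
time: 22.35
tool_pos: [0.6125, 0.2343, 0.0481]
ee_rot: [-1.568, -0.0, -1.6]
wrist_force: [2.8, -1.3, -7.9]
width: 0.0201
```

```bash
python3 -m creep '[{"slide":[0,0,-0.5],"roll":0,"grip":1},{"slide":[0,0,-1],"roll":0,"grip":1},{"slide":[0,0,-1],"roll":0,"grip":1}]'
```

```text
time: 22.6
tool_pos: [0.612, 0.2343, 0.0483]
ee_rot: [-1.567, -0.0, -1.6]
wrist_force: [5.1, -2.9, -9.3]
width: 0.0198
```

```bash
python3 -m creep '[{"slide":[0,0.8,0],"roll":0,"grip":1},{"slide":[0,1.6,0],"roll":0,"grip":1},{"slide":[0,1.6,0],"roll":0,"grip":1}]'; python3 - <<'E'
from h import *
shot('side','i1',(140,160,300,270),5)
o=robot.get_obs();print(o['tool_pos'],o['ee_rot'],o['wrist_force'],o['wrist_torque'])
E
```

```text
time: 22.85
tool_pos: [0.6111, 0.2354, 0.0481]
ee_rot: [-1.569, 0.002, -1.599]
wrist_force: [0.7, -0.5, -3.3]
width: 0.0198
[0.611022  0.2353151 0.0480759] [-1.56858429e+00  1.37802244e-03 -1.59885724e+00] [ 0.58453752 -0.50363843 -1.80115352] [ 0.03233913  0.00939059 -0.02998332]
```

View pics/i1.png

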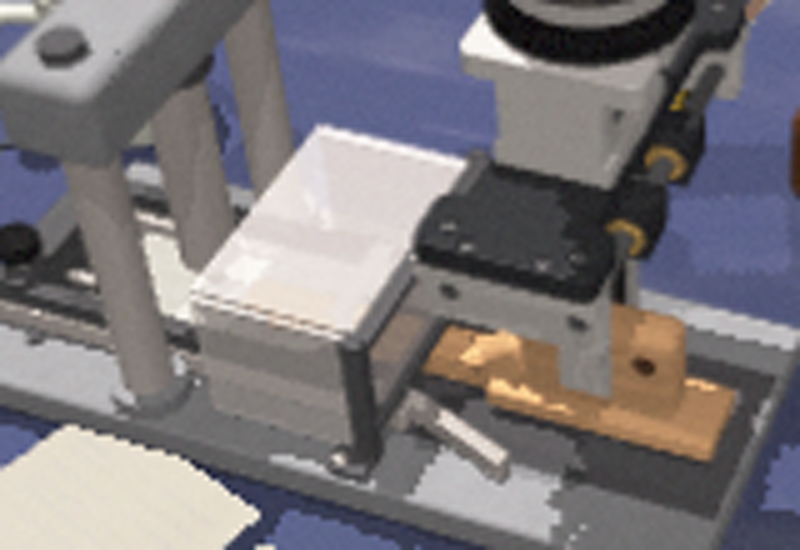

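```bash
python3 -m creep '[{"slide":[0,1,-2],"roll":0,"grip":1},{"slide":[0,1.5,-6],"roll":0,"grip":1},{"slide":[0,1.5,-14],"roll":0,"grip":1},{"slide":[0,1.5,-22],"roll":0,"grip":1},{"slide":[0,1.5,-32],"roll":0,"grip":1},{"slide":[0,1.5,-42],"roll":0,"grip":1},{"slide":[0,1.5,-52],"roll":0,"grip":1},{"slide":[0,1.5,-62],"roll":0,"grip":1},{"slide":[0,1.5,-70],"roll":0,"grip":1},{"slide":[0,1.5,-70],"roll":0,"grip":1},{"slide":[0,1.5,-70],"roll":0,"grip":1}]'; python3 - <<'E'
from h import *
shot('top','j2',(200,80,280,160),8)
shot('side','j1',(140,160,300,270),5)
o=robot.get_obs();print(o['tool_pos'],o['ee_rot'],o['wrist_force'],o['wrist_torque'])
E
```

```text
time: 23.82
tool_pos: [0.5402, 0.2367, 0.0454]
ee_rot: [-1.57, 0.0, -1.599]
wrist_force: [-0.5, 0.4, -1.9]
width: 0.0202
[0.54088006 0.23657115 0.04533278] [-1.56996335e+00  5.01203031e-05 -1.59953887e+00] [ 0.40809639  0.98500451 -2.03667113] [0.01007964 0.01816688 0.04802598]
```

View pics/j1.png

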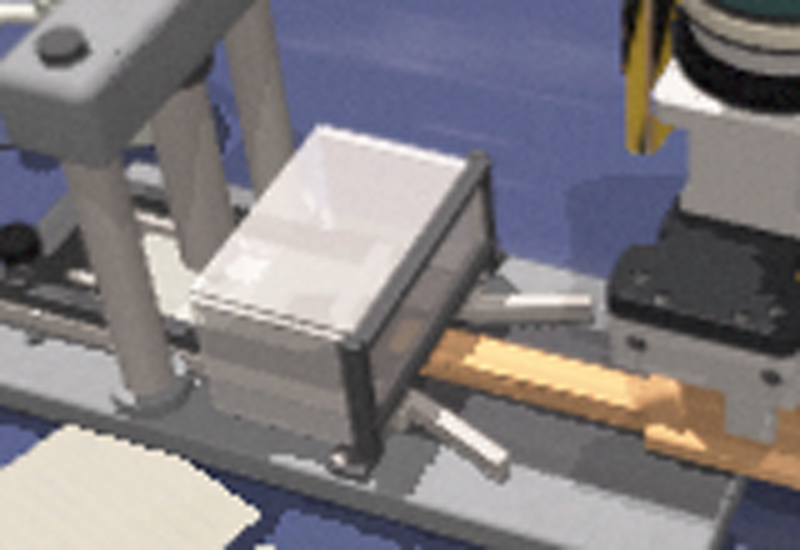

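View pics/j2.png

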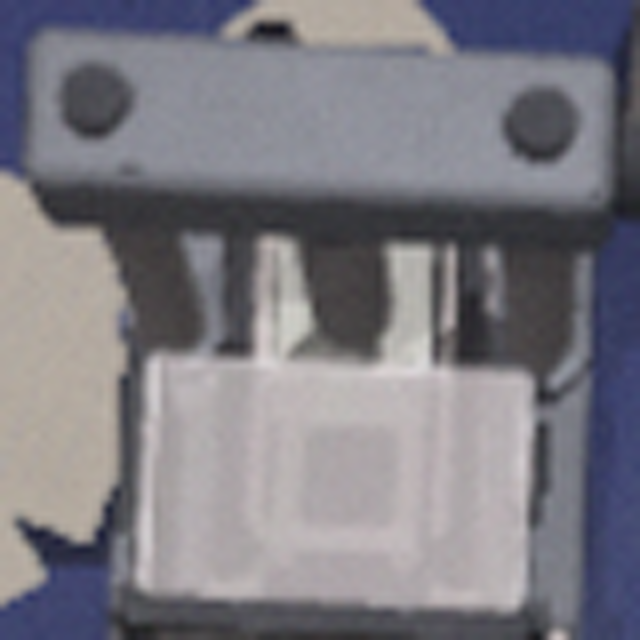

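```bash
python3 -m creep '[{"slide":[0,0,6],"roll":0,"grip":1},{"slide":[0,0,14],"roll":0,"grip":1},{"slide":[0,0,24],"roll":0,"grip":1},{"slide":[0,0,34],"roll":0,"grip":1},{"slide":[0,0,44],"roll":0,"grip":1},{"slide":[0,0,52],"roll":0,"grip":1},{"slide":[0,0,58],"roll":0,"grip":1},{"slide":[0,0,62],"roll":0,"grip":1},{"slide":[0,0,65],"roll":0,"grip":1},{"slide":[0,0,67],"roll":0,"grip":1},{"slide":[0,0,67],"roll":0,"grip":1}]'
```

```text
time: 24.83
tool_pos: [0.6076, 0.2346, 0.045]
ee_rot: [-1.571, -0.0, -1.6]
wrist_force: [-0.4, -0.6, -1.5]
width: 0.0203
```

```bash
python3 -m creep '[{"slide":[0,0,0.7],"roll":0,"grip":1},{"slide":[0,0,1.4],"roll":0,"grip":1},{"slide":[0,0,1.4],"roll":0,"grip":1}]'
```

```text
time: 25.08
tool_pos: [0.6087, 0.2347, 0.0453]
ee_rot: [-1.571, -0.0, -1.599]
wrist_force: [-0.6, -1.4, -0.8]
width: 0.0199
```

```bash
python3 -m creep '[{"slide":[0,0,0.5],"roll":0,"grip":1},{"slide":[0,0,1],"roll":0,"grip":1},{"slide":[0,0,1],"roll":0,"grip":1}]'
```

```text
time: 25.33
tool_pos: [0.6098, 0.2346, 0.0452]
ee_rot: [-1.571, -0.0, -1.599]
wrist_force: [-0.0, 0.6, -0.9]
width: 0.0201
```

```bash
python3 -m creep '[{"slide":[0,0,0.5],"roll":0,"grip":1},{"slide":[0,0,1],"roll":0,"grip":1},{"slide":[0,0,1],"roll":0,"grip":1}]'
```

```text
time: 25.58
tool_pos: [0.6109, 0.2345, 0.0452]
ee_rot: [-1.571, -0.0, -1.6]
wrist_force: [-0.4, 0.1, -1.2]
width: 0.0198
```

```bash
python3 -m creep '[{"slide":[0,0,0.5],"roll":0,"grip":1},{"slide":[0,0,0.5],"roll":0,"grip":1}]'
```

```text
time: 25.75
tool_pos: [0.6114, 0.2345, 0.0451]
ee_rot: [-1.571, -0.0, -1.599]
wrist_force: [-0.4, -0.5, -2.3]
width: 0.0201
```

```bash
python3 -m creep '[{"slide":[0,0,0.5],"roll":0,"grip":1},{"slide":[0,0,0.5],"roll":0,"grip":1}]'
```

```text
time: 25.92
tool_pos: [0.6119, 0.2345, 0.0451]
ee_rot: [-1.571, -0.0, -1.6]
wrist_force: [0.1, 0.3, -1.9]
width: 0.0195
```

```bash
python3 -m creep '[{"slide":[0,0,0.5],"roll":0,"grip":1},{"slide":[0,0,0.5],"roll":0,"grip":1}]'
```

```text
time: 26.08
tool_pos: [0.6121, 0.2345, 0.0451]
ee_rot: [-1.571, -0.0, -1.599]
wrist_force: [-0.3, -0.1, -1.7]
width: 0.0198
```

```bash
python3 -m creep '[{"slide":[0,0,0.5],"roll":0,"grip":1},{"slide":[0,0,0.5],"roll":0,"grip":1}]'
```

```text
time: 26.25
tool_pos: [0.6122, 0.2345, 0.0449]
ee_rot: [-1.572, -0.0, -1.599]
wrist_force: [-1.7, 0.1, -1.8]
width: 0.0198
```

```bash
python3 -m creep '[{"slide":[0,0,0.5],"roll":0,"grip":1},{"slide":[0,0,0.5],"roll":0,"grip":1}]'
```

```text
time: 26.42
tool_pos: [0.6124, 0.2345, 0.0449]
ee_rot: [-1.573, -0.0, -1.599]
wrist_force: [-3.3, -0.9, 0.3]
width: 0.02
```

```bash
python3 - <<'E'
from h import *
out=[]
for n in ['a0','raw']: pass
def enh(f,box,s):
    im=cv2.imread(f'pics/raw_{f}.png'); x0,y0,x1,y1=box; c=im[y0:y1,x0:x1].astype(float)
    lo,hi=np.percentile(c,2),np.percentile(c,98); c=np.clip((c-lo)/(hi-lo)*255,0,255).astype(np.uint8)
    return cv2.resize(c,None,fx=s,fy=s,interpolation=cv2.INTER_CUBIC)
b=(215,122,270,160)
tt=[enh(f,b,7) for f in ['a2','c2','e2','j2']]
cv2.imwrite('pics/cmpt.png',np.vstack([np.hstack(tt[:2]),np.hstack(tt[2:])]))
b=(176,184,236,232)
tt=[enh(f,b,6.5) for f in ['a1','e1','f1','j1']]
cv2.imwrite('pics/cmps.png',np.vstack([np.hstack(tt[:2]),np.hstack(tt[2:])]))
E
```

```text
(no output)
```

View pics/cmpt.png

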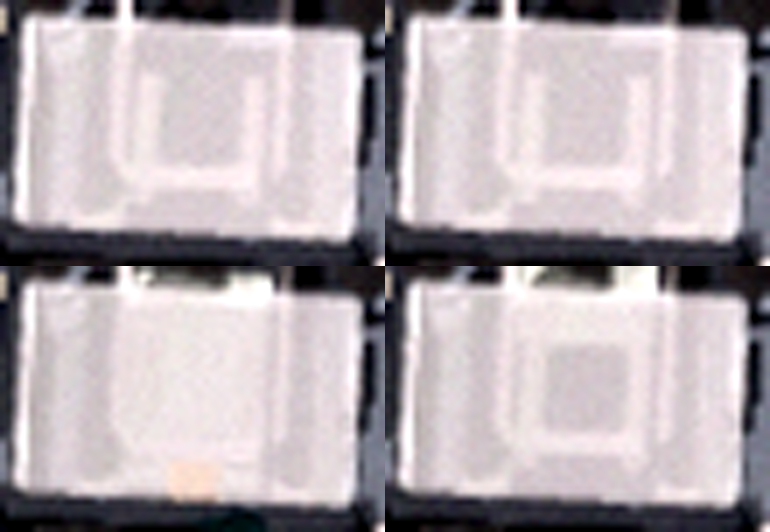

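View pics/cmps.png

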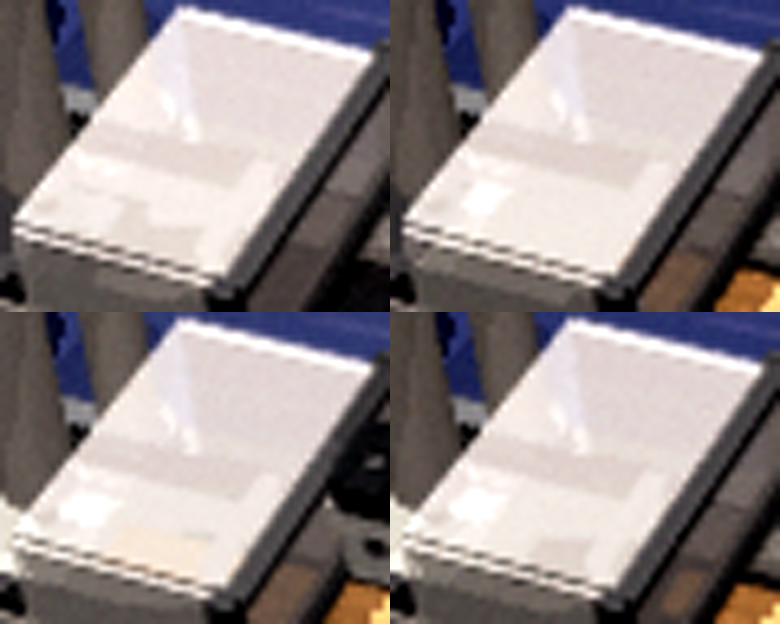

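```bash
python3 -m creep '[{"slide":[0,-0.5,0.5],"roll":0,"grip":1},{"slide":[0,-1,1],"roll":0,"grip":1},{"slide":[0,-1.5,1],"roll":0,"grip":1}]';python3 -c "
from h import *
o=robot.get_obs();print(o['tool_pos'].round(5),o['wrist_torque'].round(2))"
```

```text
time: 26.67
tool_pos: [0.6131, 0.2344, 0.0458]
ee_rot: [-1.574, -0.001, -1.599]
wrist_force: [-4.1, 1.1, -1.7]
width: 0.0197
[0.61311 0.23443 0.04579] [ 0.02  1.12 -0.04]
```

```bash
python3 -m creep '[{"slide":[0,-0.3,0.5],"roll":0,"grip":1},{"slide":[0,-0.5,1],"roll":0,"grip":1},{"slide":[0,-0.5,1],"roll":0,"grip":1}]';python3 -c "
from h import *
o=robot.get_obs();print(o['tool_pos'].round(5),o['wrist_torque'].round(2))"
```

```text
time: 26.92
tool_pos: [0.6137, 0.2344, 0.0462]
ee_rot: [-1.575, -0.001, -1.599]
wrist_force: [-6.7, 0.8, -2.6]
width: 0.0197
[0.61366 0.23441 0.04622] [ 0.05  1.49 -0.06]
```

```bash
python3 -m creep '[{"slide":[0,0,0.5],"roll":0,"grip":1},{"slide":[0,0,1],"roll":0,"grip":1},{"slide":[0,0,1],"roll":0,"grip":1}]';python3 -c "
from h import *
o=robot.get_obs();print(o['tool_pos'].round(5),o['wrist_torque'].round(2))"
```

```text
time: 27.17
tool_pos: [0.614, 0.2344, 0.0459]
ee_rot: [-1.577, -0.001, -1.599]
wrist_force: [-6.9, 0.6, -1.1]
width: 0.0201
[0.61405 0.23437 0.04588] [ 0.06  1.59 -0.04]
```

```bash
python3 -m creep '[{"slide":[0,-0.2,0.5],"roll":0,"grip":1},{"slide":[0,-0.4,1],"roll":0,"grip":1},{"slide":[0,-0.4,1],"roll":0,"grip":1}]';python3 -c "
from h import *
o=robot.get_obs();print(o['tool_pos'].round(5),o['wrist_torque'].round(2))"
```

```text
time: 27.42
tool_pos: [0.6145, 0.2344, 0.046]
ee_rot: [-1.578, -0.001, -1.599]
wrist_force: [-7.9, 0.5, -2.3]
width: 0.0197
[0.61446 0.23436 0.04604] [ 0.08  1.82 -0.04]
```

```bash
python3 -m creep '[{"slide":[0,-0.1,0.5],"roll":0,"grip":1},{"slide":[0,-0.2,1],"roll":0,"grip":1},{"slide":[0,-0.2,1],"roll":0,"grip":1}]';python3 -c "
from h import *
o=robot.get_obs();print(o['tool_pos'].round(5),o['wrist_torque'].round(2))"
```

```text
time: 27.67
tool_pos: [0.6149, 0.2344, 0.0462]
ee_rot: [-1.579, -0.001, -1.599]
wrist_force: [-9.0, -0.9, -0.9]
width: 0.0197
[0.61489 0.23441 0.04621] [ 0.09  2.07 -0.06]
```

```bash
python3 -m creep '[{"slide":[0,-0.1,0.5],"roll":0,"grip":1},{"slide":[0,-0.2,1],"roll":0,"grip":1},{"slide":[0,-0.2,1],"roll":0,"grip":1}]';python3 -c "
from h import *
o=robot.get_obs();print(o['tool_pos'].round(5),o['wrist_torque'].round(2))"
```

```text
time: 27.92
tool_pos: [0.6153, 0.2344, 0.0464]
ee_rot: [-1.581, -0.001, -1.599]
wrist_force: [-10.5, -0.5, -0.9]
width: 0.02
[0.61528 0.23445 0.04637] [ 0.06  2.25 -0.06]
```

```bash
python3 -m creep '[{"slide":[0,-0.1,0.5],"roll":0,"grip":1},{"slide":[0,-0.2,1],"roll":0,"grip":1},{"slide":[0,-0.2,1],"roll":0,"grip":1}]';python3 -c "
from h import *
o=robot.get_obs();print(o['tool_pos'].round(5),o['wrist_torque'].round(2))"
```

```text
time: 28.17
tool_pos: [0.6157, 0.2344, 0.0466]
ee_rot: [-1.582, -0.001, -1.599]
wrist_force: [-12.8, 0.3, -0.1]
width: 0.0197
[0.61565 0.23443 0.04656] [ 0.03  2.46 -0.04]
```

```bash
python3 -m creep '[{"slide":[0,-0.1,0.5],"roll":0,"grip":1},{"slide":[0,-0.2,1],"roll":0,"grip":1},{"slide":[0,-0.2,1],"roll":0,"grip":1}]';python3 -c "
from h import *
o=robot.get_obs();print(o['tool_pos'].round(5),o['wrist_torque'].round(2))"
```

```text
time: 28.42
tool_pos: [0.616, 0.2345, 0.0467]
ee_rot: [-1.583, -0.001, -1.599]
wrist_force: [-13.2, 0.4, 1.6]
width: 0.0196
[0.61603 0.23447 0.04672] [ 0.04  2.71 -0.07]
```

```bash
python3 -m creep '[{"slide":[0,0.7,-2],"roll":0,"grip":1},{"slide":[0,1.4,-4],"roll":0,"grip":1},{"slide":[0,2.1,-6],"roll":0,"grip":1},{"slide":[0,2.7,-9],"roll":0,"grip":1},{"slide":[0,2.7,-13],"roll":0,"grip":1},{"slide":[0,2.7,-13],"roll":0,"grip":1}]';python3 -c "
from h import *
o=robot.get_obs();print(o['tool_pos'].round(5),o['wrist_torque'].round(2))"
```

```text
time: 28.92
tool_pos: [0.6095, 0.2347, 0.0466]
ee_rot: [-1.567, 0.001, -1.599]
wrist_force: [0.4, -0.3, -1.1]
width: 0.0198
[0.60953 0.23473 0.04659] [-0.   -0.01 -0.01]
```

```bash
python3 -m creep '[{"slide":[0,0.5,-6],"roll":0,"grip":1},{"slide":[0,0.5,-16],"roll":0,"grip":1},{"slide":[0,0.5,-30],"roll":0,"grip":1},{"slide":[0,0.5,-48],"roll":0,"grip":1},{"slide":[0,0.5,-68],"roll":0,"grip":1},{"slide":[0,0.5,-90],"roll":0,"grip":1},{"slide":[0,0.5,-112],"roll":0,"grip":1},{"slide":[0,0.5,-132],"roll":0,"grip":1},{"slide":[0,0.5,-140],"roll":0,"grip":1},{"slide":[0,0.5,-140],"roll":0,"grip":1}]'; python3 - <<'E'
from h import *
shot('top','k2',(190,80,330,220),4.2)
o=robot.get_obs();print(o['tool_pos'],o['ee_rot'],o['wrist_force'],o['wrist_torque'])
E
```

```text
time: 29.75
tool_pos: [0.4676, 0.2389, 0.0457]
ee_rot: [-1.569, 0.0, -1.598]
wrist_force: [0.3, -0.8, -1.0]
width: 0.02
[0.4689581  0.23884971 0.04590154] [-1.56809062e+00  5.25894785e-04 -1.59886758e+00] [ 0.81660675  1.30875383 -1.78032721] [ 0.04634781  0.04937001 -0.02116523]
```

View pics/k2.png

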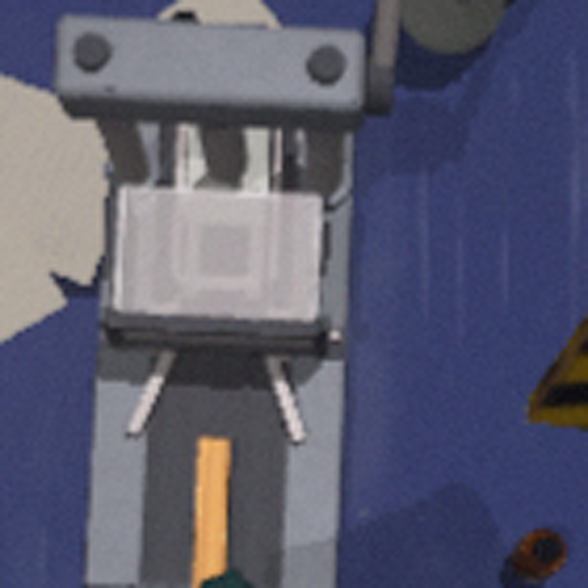

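```bash
python3 - <<'E'
from h import *
for f in ['c2','j2','k2']:
    im=cv2.imread(f'pics/raw_{f}.png',0).astype(float)
    print(f,im[122:152,240:248].mean(1).round(0).astype(int))
E
```

```text
c2 [ 64  58  60 119 168 167 165 164 164 165 164 164 164 164 163 165 163 165
 164 165 165 164 164 170 181 183 180 166 165 164]
j2 [ 81  95 118 162 195 190 186 185 185 186 184 173 167 166 167 167 167 168
 168 167 167 168 168 174 184 186 182 169 168 168]
k2 [ 78  93 117 161 192 186 182 182 182 182 180 174 165 165 165 164 164 165
 165 164 164 165 165 170 183 183 179 166 165 164]
```

```bash
python3 -m creep '[{"slide":[0,0.5,8],"roll":0,"grip":1},{"slide":[0,0.5,24],"roll":0,"grip":1},{"slide":[0,0.5,44],"roll":0,"grip":1},{"slide":[0,0.5,66],"roll":0,"grip":1},{"slide":[0,0.5,88],"roll":0,"grip":1},{"slide":[0,0.5,108],"roll":0,"grip":1},{"slide":[0,0.5,124],"roll":0,"grip":1},{"slide":[0,0.5,134],"roll":0,"grip":1},{"slide":[0,0.5,140],"roll":0,"grip":1},{"slide":[0,0.5,140],"roll":0,"grip":1},{"slide":[0,0.5,140],"roll":0,"grip":1},{"slide":[0,0.5,140],"roll":0,"grip":1}]'
```

```text
time: 30.8
tool_pos: [0.6084, 0.2345, 0.0445]
ee_rot: [-1.571, -0.0, -1.6]
wrist_force: [0.9, 0.5, -1.6]
width: 0.0199
```

```bash
python3 -m creep '[{"slide":[0,0,0.5],"roll":0,"grip":1},{"slide":[0,0,1],"roll":0,"grip":1},{"slide":[0,0,1],"roll":0,"grip":1}]'
```

```text
time: 31.05
tool_pos: [0.6089, 0.2347, 0.0447]
ee_rot: [-1.571, -0.0, -1.599]
wrist_force: [0.2, 0.5, -1.1]
width: 0.0194
```

```bash
python3 -m creep '[{"slide":[0,0,0.8],"roll":0,"grip":1},{"slide":[0,0,1.6],"roll":0,"grip":1},{"slide":[0,0,1.6],"roll":0,"grip":1}]'
```

```text
time: 31.3
tool_pos: [0.6109, 0.2346, 0.0447]
ee_rot: [-1.571, -0.0, -1.599]
wrist_force: [0.1, 0.8, -1.5]
width: 0.0202
```

```bash
python3 -m creep '[{"slide":[0,0,0.5],"roll":0,"grip":1},{"slide":[0,0,0.5],"roll":0,"grip":1}]'
```

```text
time: 31.47
tool_pos: [0.6115, 0.2345, 0.0447]
ee_rot: [-1.571, -0.0, -1.599]
wrist_force: [-0.1, -0.5, -1.2]
width: 0.0195
```

```bash
python3 -m creep '[{"slide":[0,0,0.5],"roll":0,"grip":1},{"slide":[0,0,0.5],"roll":0,"grip":1}]'
```

```text
time: 31.63
tool_pos: [0.612, 0.2345, 0.0446]
ee_rot: [-1.571, -0.0, -1.599]
wrist_force: [0.1, -0.1, -0.6]
width: 0.0196
```

```bash
python3 -m creep '[{"slide":[0,0,0.5],"roll":0,"grip":1},{"slide":[0,0,0.5],"roll":0,"grip":1}]'
```

```text
time: 31.8
tool_pos: [0.6122, 0.2345, 0.0446]
ee_rot: [-1.571, -0.0, -1.6]
wrist_force: [-2.0, 0.0, -1.3]
width: 0.0198
```

```bash
python3 -m creep '[{"slide":[0,0,0.5],"roll":0,"grip":1},{"slide":[0,0,0.5],"roll":0,"grip":1}]'
```

```text
time: 31.97
tool_pos: [0.6123, 0.2346, 0.0447]
ee_rot: [-1.572, -0.0, -1.599]
wrist_force: [-3.6, -0.3, 0.4]
width: 0.0201
```

```bash
python3 -m creep '[{"slide":[0,-0.5,-4],"roll":0,"grip":1},{"slide":[0,-0.5,-12],"roll":0,"grip":1},{"slide":[0,-0.5,-26],"roll":0,"grip":1},{"slide":[0,-0.5,-46],"roll":0,"grip":1},{"slide":[0,-0.5,-68],"roll":0,"grip":1},{"slide":[0,-0.5,-92],"roll":0,"grip":1},{"slide":[0,-0.5,-116],"roll":0,"grip":1},{"slide":[0,-0.5,-140],"roll":0,"grip":1},{"slide":[0,-0.5,-160],"roll":0,"grip":1},{"slide":[0,-10,-180],"roll":0,"grip":1},{"slide":[0,-30,-200],"roll":0,"grip":1},{"slide":[0,-55,-212],"roll":0,"grip":1},{"slide":[0,-75,-220],"roll":0,"grip":1},{"slide":[0,-75,-220],"roll":0,"grip":1},{"slide":[0,-75,-220],"roll":0,"grip":1}]'; python3 - <<'E'
from h import *
shot('top','l2',(190,80,330,260),3.3)
o=robot.get_obs();print(o['tool_pos'],o['ee_rot'],o['wrist_force'],o['wrist_torque'])
shot('side','l1',(120,120,400,330),2.8)
E
```

```text
time: 33.22
tool_pos: [0.3937, 0.2412, 0.1209]
ee_rot: [-1.567, 0.002, -1.599]
wrist_force: [-0.3, 0.5, -3.1]
width: 0.0198
[0.39301434 0.24069905 0.1192494 ] [-1.56982759e+00  6.31778280e-05 -1.59932999e+00] [-0.83886685  0.08063507 -1.28670826] [0.01482223 0.01730055 0.04794454]
```

View pics/l1.png

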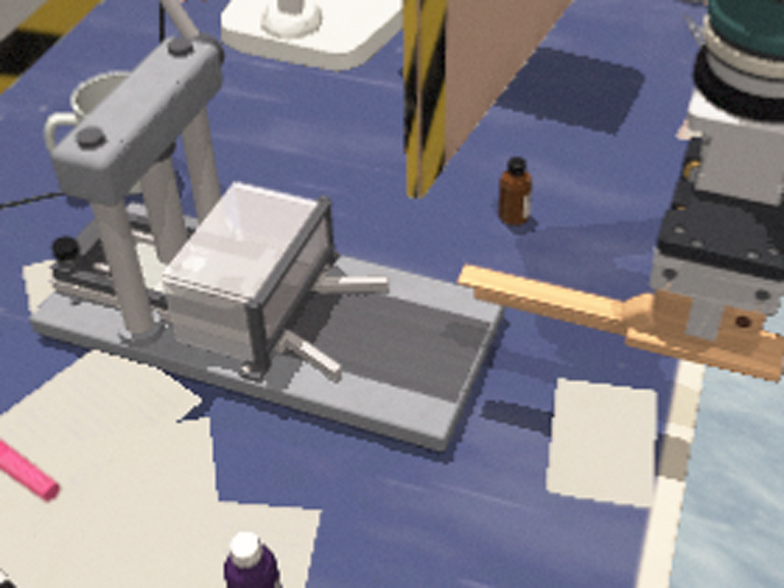

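View pics/l2.png

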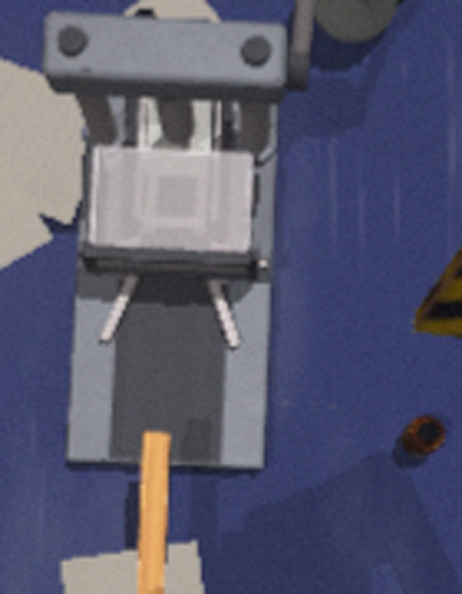

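```bash
python3 -m creep '[{"slide":[15,0,4],"roll":-5,"grip":1},{"slide":[40,0,11],"roll":-11,"grip":1},{"slide":[68,0,18],"roll":-18,"grip":1},{"slide":[96,0,26],"roll":-25,"grip":1},{"slide":[124,0,34],"roll":-32,"grip":1},{"slide":[152,0,41],"roll":-39,"grip":1},{"slide":[180,0,49],"roll":-46,"grip":1},{"slide":[208,0,56],"roll":-53,"grip":1},{"slide":[236,0,64],"roll":-60,"grip":1},{"slide":[264,0,71],"roll":-67,"grip":1},{"slide":[290,0,78],"roll":-73,"grip":1},{"slide":[308,0,83],"roll":-78,"grip":1},{"slide":[319,0,86],"roll":-80.3,"grip":1},{"slide":[319,0,86],"roll":-80.3,"grip":1},{"slide":[319,0,86],"roll":-80.3,"grip":1},{"slide":[319,0,86],"roll":-80.3,"grip":1}]'; python3 - <<'E'
from h import *
o=robot.get_obs();print(o['tool_pos'],o['ee_rot'],o['wrist_force'],o['wrist_torque'])
E
```

```text
time: 34.65
tool_pos: [0.4692, -0.08, 0.1183]
ee_rot: [-1.57, 0.003, -0.199]
wrist_force: [-0.3, -0.2, -1.3]
width: 0.02
[ 0.46917537 -0.07995082  0.11829377] [-1.57018398  0.00264761 -0.19895118] [-0.29249189 -0.22801284 -1.33582906] [-0.09559029 -0.03431522  0.02645263]
```

Now lower to just above the table (rest height 19.8 mm).

```bash
python3 -m creep '[{"slide":[0,25,0],"roll":0,"grip":1},{"slide":[0,55,0],"roll":0,"grip":1},{"slide":[0,80,0],"roll":0,"grip":1},{"slide":[0,92,0],"roll":0,"grip":1},{"slide":[0,95,0],"roll":0,"grip":1},{"slide":[0,95,0],"roll":0,"grip":1},{"slide":[0,95,0],"roll":0,"grip":1},{"slide":[0,95,0],"roll":0,"grip":1}]'
```

```text
time: 35.32
tool_pos: [0.4711, -0.0805, 0.0263]
ee_rot: [-1.571, -0.003, -0.198]
wrist_force: [-0.0, -0.1, -0.8]
width: 0.0199
```

```bash
python3 -m creep '[{"slide":[0,1,0],"roll":0,"grip":1},{"slide":[0,2,0],"roll":0,"grip":1},{"slide":[0,2,0],"roll":0,"grip":1}]'; python3 - <<'E'
from h import *
shot('side','m1',(250,60,450,260),3)
E
```

```text
time: 35.57
tool_pos: [0.4702, -0.0806, 0.0232]
ee_rot: [-1.571, -0.001, -0.198]
wrist_force: [0.6, 0.1, -2.1]
width: 0.0196
```

View pics/m1.png

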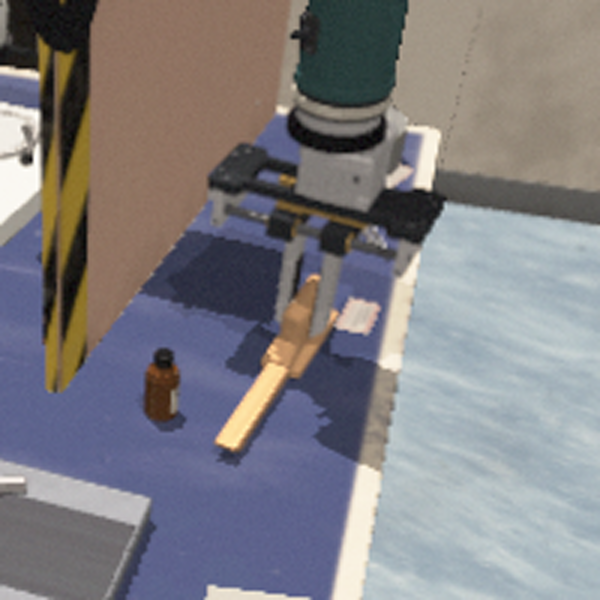

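```bash
python3 -m creep '[{"slide":[0,1,0],"roll":0,"grip":1},{"slide":[0,2,0],"roll":0,"grip":1},{"slide":[0,2.5,0],"roll":0,"grip":1},{"slide":[0,2.5,0],"roll":0,"grip":1},{"slide":[0,2.5,0],"roll":0,"grip":1}]'
```

```text
time: 36.03
tool_pos: [0.4699, -0.0807, 0.0203]
ee_rot: [-1.571, -0.0, -0.198]
wrist_force: [-0.2, -1.2, -0.2]
width: 0.0198
```

```bash
python3 -m creep '[{"slide":[0,0.5,0],"roll":0,"grip":1},{"slide":[0,0.9,0],"roll":0,"grip":1},{"slide":[0,0.9,0],"roll":0,"grip":1}]'
```

```text
time: 36.28
tool_pos: [0.4702, -0.0808, 0.0198]
ee_rot: [-1.571, -0.001, -0.198]
wrist_force: [-0.9, -0.9, 3.3]
width: 0.0199
```

Seated (+4–5 N upward). Release slowly, then rise.

```bash
python3 -m creep '[{"slide":[0,0,0],"roll":0,"grip":0.7},{"slide":[0,0,0],"roll":0,"grip":0.65},{"slide":[0,0,0],"roll":0,"grip":0.6},{"slide":[0,0,0],"roll":0,"grip":0.5},{"slide":[0,0,0],"roll":0,"grip":0.4},{"slide":[0,0,0],"roll":0,"grip":0.4},{"slide":[0,0,0],"roll":0,"grip":0.4},{"slide":[0,0,0],"roll":0,"grip":0.4}]'
```

```text
time: 36.95
tool_pos: [0.4698, -0.0805, 0.0192]
ee_rot: [-1.571, 0.0, -0.198]
wrist_force: [-0.3, 0.1, 0.2]
width: 0.0562
```

```bash
python3 -m creep '[{"slide":[0,-10,0],"roll":0,"grip":0.4},{"slide":[0,-35,0],"roll":0,"grip":0.4},{"slide":[0,-70,0],"roll":0,"grip":0.4},{"slide":[0,-105,0],"roll":0,"grip":0.4},{"slide":[0,-140,0],"roll":0,"grip":0.4},{"slide":[0,-150,-80],"roll":0,"grip":0.4},{"slide":[0,-150,-120],"roll":0,"grip":0.4},{"slide":[0,-150,-160],"roll":0,"grip":0.4},{"slide":[0,-150,-180],"roll":0,"grip":0.4},{"slide":[0,-150,-180],"roll":0,"grip":0.4},{"slide":[0,-150,-180],"roll":0,"grip":0.4},{"slide":[0,-150,-180],"roll":0,"grip":0.4}]'; python3 - <<'E'
from h import *
shot('side','n1')
shot('top','n2')
o=robot.get_obs();print(o['tool_pos'],o['wrist_force'],o['qvel'].round(3))
E
```

```text
time: 37.95
tool_pos: [0.4343, -0.2571, 0.1696]
ee_rot: [-1.57, -0.0, -0.2]
wrist_force: [-0.9, 0.0, 0.5]
width: 0.0564
[ 0.43474143 -0.2557875   0.16950744] [ 0.39246362  0.63685885 -0.13438374] [ 0.018 -0.002  0.004 -0.004 -0.003 -0.004]
```

View pics/n1.png

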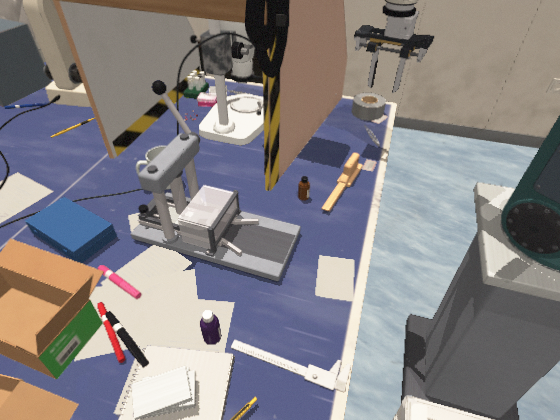

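View pics/n2.png

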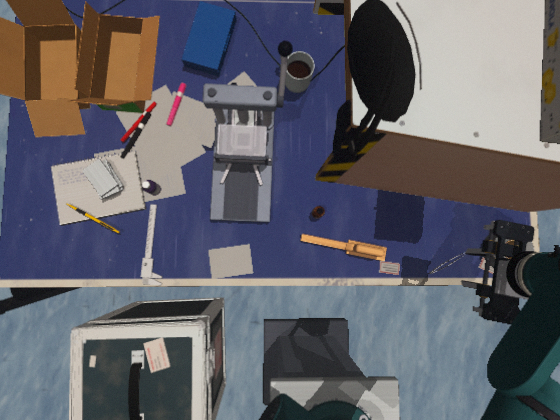

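```bash
python3 - <<'E'
from h import *
for f in ['j2','k2','l2','n2']:
    im=cv2.imread(f'pics/raw_{f}.png',0).astype(float); p=im[122:140,240:248].mean(1); a=p[5:10].mean(); b=p[13:].mean(); q=(p[9:14]-b)/(a-b)
    print(f,9.5+q.clip(0,1).sum()-.5)
from bench import ticket
print(ticket.close_job())
E
```

```text
j2 11.201315789473686
k2 11.353741496598637
l2 11.237380627557982
n2 11.322845417236664
the job is handed in; nothing more can be done
None
```

I fed the blank into the nest with the push stick. The catch appears to have dropped behind it, but I inferred that by feel and never saw the fingers drop. I then drew the stick out, laid it back on its sole where it had stood, backed the gripper clear and handed the job in at about 38 s.

- **Feed:** The blank met the sprung stop about 11 mm past where the mid setting would put it. I pushed twice. The wrist reading peaked at 14.1 N on the first push and 13.2 N on the second. The first includes some friction between the stick and the bed, so the blank itself felt a little less.
- **Why I think it is locked:**
  - The second push took about 4 N less than the first at the same depth.
  - It also went about 1 mm deeper than the first.
  - When I felt for the blank again after each push, its rear end was in the same place, about 0.7–1 mm past where it first met the stop.
  - In the top pictures its rear edge stayed put to about 0.15 pixel (0.4 mm) from the first withdrawal on.
- **What went less cleanly:**
  - No clear drop in force marked the catch falling on the first push, so I withdrew, felt for the blank and pushed a second time.
  - While easing back after the first push, the raised tongue rubbed, probably on the top of the guard's mouth, at about 5 N sideways and 9 N vertically. Lowering the stick freed it.
- **Last check:** The pictures show the stick on its sole, both bottles and the caliper where they were, the infeed bed empty, and the gripper touching nothing.

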